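# Set up the sweets display stand

## Robot

A 6-joint arm with a two-finger parallel gripper is mounted at the origin on a cart in front of the work surface, level with it; the furniture and walls round the work are solid. World frame = base frame: x ahead of the robot, y to its left, z up, the work surface at z = 0. Lengths are in mm, angles in rad, forces in N, time in s.
With the tool pointing down it reaches from about 400 to 925 mm from the base axis. Payload 12.5 kg.
Tool frame: the origin (TCP) lies midway between the tips of the shut fingers; the grasp point (between the pads) lies 19 mm behind it; z points along the fingers, y is the direction in which the jaws open and shut (so a half turn about z gives the same grasp; the last joint's range is limited). The gripper opens to 95 mm and grips with 3 to 60 N. Pads are 20 mm wide; open, the fingers measure 119 mm over their backs; the gripper's body (75 mm by 180 mm) begins 59 mm behind the grasp point.
Start: joints at [-1.324, 0.491, 1.559, -0, 1.092, -0.106], TCP at [215.978, -586.516, 214.661] pointing down, gripper open.
Joint ranges: [-3.1, 3.1], [-0.84, 2.19], [0.05, 2.79], [-1.13, 4.28], [0.06, 2.93], [-2.69, 2.69]. Speed limits (rad/s): [2.22, 2.22, 2.79, 3.14, 3.14, 3.14].

## Interface

Orientations are given as [roll, pitch, yaw] about the fixed x, y, z axes, in that order (R = Rz(yaw) Ry(pitch) Rx(roll)).
In Python, from cell import env, eyes, job_done, boxes_of, regions_of gives the robot as it stands.
- The arm moves only by the tool send_rows, never from a script. Its argument "plan" is text: rows parted by semicolons, each of 5 numbers parted by spaces: the shift along the tool's x, y, z in mm, then the turn about the tool's z in rad, then the finger opening in mm, from 0 to 95.1. In form: x y z roll gripper; .... A call has 1 to 8 rows; each row shifts and turns the pose as measured when the row begins, along the tool's axes as they then stand; what a row does not reach is not made up. A row lasts 1/10 s, in which the tool goes at most 50 mm and 8.59 degrees, less where a joint would pass 70% of its speed; a pose out of reach is approached as far as the arm can. A call with a gripper value outside its range is refused whole. The fingers move at their own pace and stop on an object; the grip force is fixed at half the most. Time passes only in rows, so rows that do not move let the fingers close. It gives the time, the measured TCP pose, the force and the opening at its end, in the units of the state.
- env.state(): the state, without advancing time (a new reading comes with each control period).
- eyes.read_camera(name): name is "scene" or "top" or "wrist"; returns a dict with "image" (400x640x3 uint8, red, green, blue), "vertical_fov" (degrees; the focal length in pixels is half the picture's height over the tangent of half this angle, whatever the lens; pixels are square), "cx", "cy" (the principal point, pixels), "k1" (the pictures are not rectified: a ray, as slopes to the right and down, at radius r is drawn at 1 + k1 r^2 times it, then the intrinsics apply), "extrinsics" (4x4, takes a point from camera to world coordinates). Camera axes: x right, y up, looking along -z (the intrinsics and any distortion apply to the point x, -y, -z); pixel columns grow to the right and rows downward; lengths in mm; the calibration is good to about 2 mm. A picture is of the moment at which its call begins. There is no depth.
- job_done(): hands the job in, once; it reports no verdict.
Trained networks look in a picture, given as the dict that the camera call returned (one of the last four; its "shot" number tells which), for a name from the list of things; names that differ only in an ending like _2 or _b are one class to them, and where a whole thing is asked for, a point or a joint stands for the part that bears it (a point fixed in the world has none). Each returns a list of dicts, best first, with "confidence" (0 to 1); they miss things now and then, are a little off and sometimes report something else, mostly with a low value. They report only what shows in the picture. A call takes as long as a camera call.
- boxes_of(target, picture): "bbox" ([left, top, width, height] in pixels, round what is visible of it).
- regions_of(target, picture): "pixels" (400x640 bool, what is visible of it) and "bbox" ([left, top, width, height] in pixels, round what is visible of it).
The state is a dict: "t": time; "joints": joint angles; "qvel": joint speeds; "tau": joint torques, N m; "eef_pos": TCP position; "tcp_rot": TCP orientation; "ft_force": force on the tool from outside, world axes, zero at the start; "moment": the same for the moment, N m; "opening": opening from 0.0 (shut) to 1.0 (fully open).
Only numpy, scipy, OpenCV 4.12 (cv2) and the standard library are available. Lean on these libraries where they do the work, as an engineer would, in place of code of your own. Each camera call takes 0.05 s, during which the arm holds its last target.

## Task

Set up the display stand: raise the compartment's stiff lid to 110 degrees from shut, so that it stays there leaning a little back, and put every star-shaped sweet (not the twist-wrapped ones) into the compartment. Take each ticket post from the wooden block, drop its T-foot into the rail's slot at the wide entry window, slide it along to an engraved line (one post to a line, any lines) and turn it a quarter turn so that it locks with its plate along the rail, upright and its collar down on the rail. Do not knock the tamper or the shaker about.

Things in the scene. Friction and masses are not known exactly. Their poses are not given: they have to be found in the camera images.
- stand: display stand, fixed: wooden base 140 (x) x 290 (y) x 10 mm, origin 4 mm behind the middle of its underside, x to the back, y to the left. Along the front runs an aluminium rail 44 mm wide with a T-slot: 10 mm slot between 6 mm thick lips over a cavity 34 mm wide, 14 mm deep. At the left rear is a wooden compartment 88 (x) x 148 (y) x 42 mm outside, 6 mm walls, with a hinged lid
- entry (a point): middle of the slot's entry window at the right (-y) end of the rail, level with the rail's top: 16 (x) x 40 (y) mm. Only here does a post's T-foot go in, with its long way along the rail (stand y), until the collar rests on the rail; from here the foot slides left (+y) under the lips. The rail's top is 30 mm above the worktop
- tray_in (a point): middle of the compartment's inner floor, 20 mm above the worktop; inside 76 (x) x 136 (y) mm, walls rise to 42 mm above the worktop; axes as the stand's
- lid_hinge (a point): middle of the lid's hinge line, which runs along the stand's x at the left (+y) wall of the compartment, 47 mm above the worktop
- lid_bar (a point): grip point on the round steel bar (10 mm across, 84 mm long, parallel to the hinge, its front 50 mm free) off the lid's free edge, to be pinched from above; 184 mm from the hinge line, 37 mm in front of the hinge's middle along x, 34 mm clear of the lid's edge, and free to turn in the grip. It moves with the lid; at joint 0 it lies at the hinge's height on the right (-y) side
- lid (a joint): lid angle in rad: 0 shut, grows as the bar is raised and carried over to the left (+y); limit 2.35; 1.92 is 110 degrees. The hinge is stiff (0.55 N m of friction) and the lid stays where it is left
- mark1 (a point): engraved black line across the rail's top, on the slot's centre line (nearest to the entry); z up, y along the rail. Lines are 75 mm apart, the first 67 mm from the middle of the entry
- mark2 (a point): engraved black line across the rail's top, on the slot's centre line (middle one); z up, y along the rail. Lines are 75 mm apart, the first 67 mm from the middle of the entry
- mark3 (a point): engraved black line across the rail's top, on the slot's centre line (farthest from the entry, at the left end); z up, y along the rail. Lines are 75 mm apart, the first 67 mm from the middle of the entry
- post1_center (a point): middle of the ticket plate of post1, one of up to three identical posts (some may be absent). Wooden-framed little blackboard, 34 (x) wide x 10 (y) thick x 34 mm high, gripped by its two faces (across y) from above; z up. Centre is 31 mm above the collar's underside. 70 g. Starts upright in a slot of the wooden block; lift it 25 mm to clear the block
- post1_collar (a point): middle of the underside of the steel collar (30 mm across, 4 mm thick) of post1, 31 mm below post1_center, same axes; it rests on the block's or rail's top. Below it a shank 6 mm across, 8 mm long, and a flat T-foot 12 (x) x 26 (y) x 7 mm: the foot's long way is square to the plate's wide way
- post2_center (a point): middle of the ticket plate of post2, one of up to three identical posts (some may be absent). Wooden-framed little blackboard, 34 (x) wide x 10 (y) thick x 34 mm high, gripped by its two faces (across y) from above; z up. Centre is 31 mm above the collar's underside. 70 g. Starts upright in a slot of the wooden block; lift it 25 mm to clear the block
- post2_collar (a point): middle of the underside of the steel collar (30 mm across, 4 mm thick) of post2, 31 mm below post2_center, same axes; it rests on the block's or rail's top. Below it a shank 6 mm across, 8 mm long, and a flat T-foot 12 (x) x 26 (y) x 7 mm: the foot's long way is square to the plate's wide way
- post3_center (a point): middle of the ticket plate of post3, one of up to three identical posts (some may be absent). Wooden-framed little blackboard, 34 (x) wide x 10 (y) thick x 34 mm high, gripped by its two faces (across y) from above; z up. Centre is 31 mm above the collar's underside. 70 g. Starts upright in a slot of the wooden block; lift it 25 mm to clear the block
- post3_collar (a point): middle of the underside of the steel collar (30 mm across, 4 mm thick) of post3, 31 mm below post3_center, same axes; it rests on the block's or rail's top. Below it a shank 6 mm across, 8 mm long, and a flat T-foot 12 (x) x 26 (y) x 7 mm: the foot's long way is square to the plate's wide way
- block: wooden storage block, fixed, 56 (x) x 176 (y) x 24 mm, three slots 60 mm apart along its y, where the posts stand with their plates along the row; origin under its middle
- star_a_center (a point): centre of a star-shaped sweet, 51 (x) x 48 (y) x 20 mm, lying flat (z up), 30 g; one of its five points lies on its y axis, so it is held well across y (point to notch) or any 36 degree step from there, from above; one of the two may be absent
- star_b_center (a point): centre of a star-shaped sweet, 51 (x) x 48 (y) x 20 mm, lying flat (z up), 30 g; one of its five points lies on its y axis, so it is held well across y (point to notch) or any 36 degree step from there, from above; one of the two may be absent
- twist: foil-wrapped sweet with twisted ends, 46 x 67 x 32 mm; not wanted, stays out; origin under its middle
- tamper: tamper with dark handle, 58 mm across, 93 mm high, stays where it is; origin under its middle
- shaker: steel shaker with black top, 65 mm across, 103 mm high, stays where it is; origin under its middle
- shot_glass: empty glass 49 mm across, 62 mm high, an obstacle; origin under its middle

How it is judged:
By the outcome, as a careful person would: the job done as asked, in the order asked, and still so for the second after the job is handed in, with the robot touching nothing.
Of post1, post2, post3 only 2 to 3 are there at a start; the rules pass over those that are not, and their reading is None.
Of star_a, star_b only 1 to 2 are there at a start; the rules pass over those that are not, and their reading is None.
At some moment in a run one of star_a, star_b may be knocked a few centimetres aside while the robot is not near it.
It also fails if it takes over 210 s, if anything falls off the work surface, if the arm or the gripper's body presses on something with over 40 N, if the wrist force passes 120 N, or if a joint passes its speed limit or range.

## Working session

There is one attempt and no reset: what is moved stays moved. The work goes in short steps, Python scripts to look and compute and a tool call to move; the robot and the scene stay as the last step left them, time stands still between calls to the robot, and variables do not carry over. Pictures are saved under pics/ and viewed, and the job is handed in when it is done.

Besides the shell and the picture viewer there is one more tool, called after "Request:" as name(argument=value, ...) on one line, values as JSON. send_rows: Moves the arm, as the interface text tells. Its arguments: {"type":"object","properties":{"plan":{"type":"string"}},"required":["plan"]}

```bash
ls; mkdir -p pics; python3 - <<'E'
from cell import env, eyes
import cv2
print(env.state())
for n in ["scene","top","wrist"]:
    p=eyes.read_camera(n)
    cv2.imwrite(f"pics/{n}0.png",p["image"][:,:,::-1])
    print(n,p["vertical_fov"],p["cx"],p["cy"],p["k1"],p["extrinsics"].tolist() if hasattr(p["extrinsics"],'tolist') else p["extrinsics"])
E
```

```text
pics
{'t': 0.0, 'joints': array([-1.32363071e+00,  4.91599818e-01,  1.55944770e+00,  7.56417939e-06,
        1.09168873e+00, -1.05609027e-01]), 'qvel': array([ 3.50934254e-04, -1.29480188e-03,  8.72223242e-04, -2.01766608e-03,
       -3.57678621e-04,  6.93656031e-05]), 'tau': array([-2.14311141e-03, -6.12648368e+01, -2.58183306e+01,  6.92420430e-02,
        4.83196741e-02, -1.18331259e-04]), 'eef_pos': array([ 215.89820679, -586.27124277,  214.03733619]), 'tcp_rot': array([-3.14045614e+00, -1.27220784e-04,  3.52771077e-01]), 'ft_force': array([0.63948285, 0.17291132, 1.30701788]), 'moment': array([ 0.06709932, -0.00472674,  0.00449829]), 'opening': 1.0001202526070623}
scene 55.30968021127397 322.74949836094663 199.35502226745126 0.01014895991912158 [[0.7360541813016708, 0.2844962178082728, -0.6142362283691146, -145.3623019103508], [-0.676621357360112, 0.33627919242697424, -0.6550571299549541, -758.3225500467165], [0.020193586914829805, 0.8977628900736818, 0.4400159227278751, 569.339218927632], [0.0, 0.0, 0.0, 1.0]]
top 48.936251921498915 321.5974383331011 198.89282720698077 -0.0343026761014247 [[0.018682277867334073, 0.9918716914610721, -0.12586310091460334, 383.86833073616395], [-0.9997930169076908, 0.019547336986955714, 0.005641361478956262, -8.126086387623177], [0.008055795200076628, 0.12573165589806848, 0.9920315795723563, 1298.0388430735102], [0.0, 0.0, 0.0, 1.0]]
wrist 63.25202142742085 319.7335229996869 199.04213181242181 -0.01227959853907205 [[0.34559753179086883, 0.9063730590699237, 0.24300251811922843, 284.0095084297169], [-0.9383821257958889, 0.33412687703333527, 0.08830750834859452, -561.2721428888585], [-0.0011541260096558192, -0.2585480764503516, 0.9659977019418706, 384.23487215953406], [0.0, 0.0, 0.0, 1.0]]
```

View pics/scene0.png

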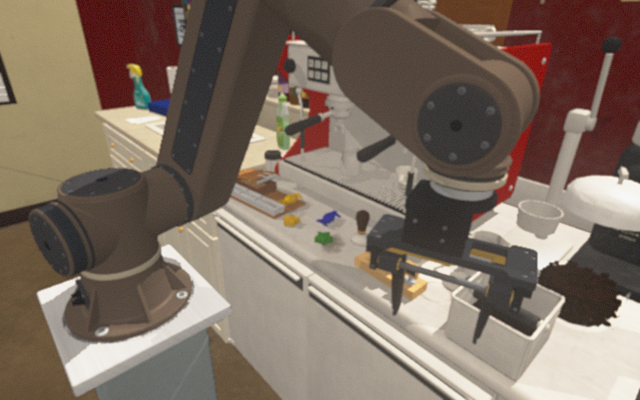

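View pics/top0.png

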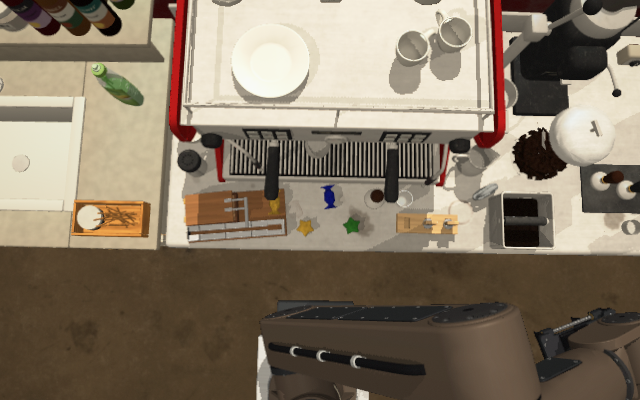

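View pics/wrist0.png

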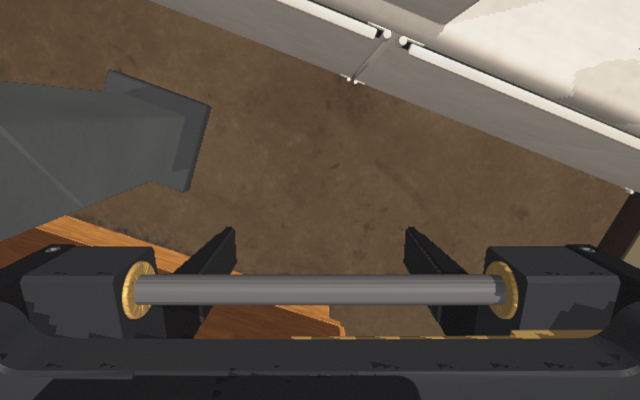

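```bash
cat > h.py <<'E'
import numpy as np, cv2
from cell import env, eyes, boxes_of, regions_of
def K(p):
    f=200/np.tan(np.radians(p["vertical_fov"])/2); return f
def ray(p,u,v):
    f=K(p); X=np.array([(u-p["cx"])/f,(v-p["cy"])/f]); d=X.copy()
    for _ in range(20): d=X/(1+p["k1"]*(d@d))
    E=np.array(p["extrinsics"]); return E[:3,3], E[:3,:3]@np.array([d[0],-d[1],-1])
def bp(p,u,v,z):
    o,d=ray(p,u,v); return o+d*(z-o[2])/d[2]
def proj(p,P):
    E=np.array(p["extrinsics"]); c=E[:3,:3].T@(np.asarray(P,float)-E[:3,3])
    d=np.array([c[0],-c[1]])/-c[2]; d=d*(1+p["k1"]*(d@d)); f=K(p)
    return np.array([p["cx"]+f*d[0],p["cy"]+f*d[1]])
def crop(p,l,t,w,h,s,name):
    im=p["image"][t:t+h,l:l+w,::-1]
    cv2.imwrite(f"pics/{name}.png",cv2.resize(im,None,fx=s,fy=s,interpolation=cv2.INTER_CUBIC))
E
python3 - <<'E'
from h import *
p=eyes.read_camera("top")
crop(p,170,170,190,85,4,"topA"); crop(p,310,170,190,85,4,"topB")
for n in ["stand","lid_bar","post1_center","block","star_a_center","twist","tamper","shaker","shot_glass"]:
    r=boxes_of(n,p)
    for b in r[:4]:
        l,t,w,h=b["bbox"]; print(n,round(b["confidence"],2),np.round(b["bbox"],1),bp(p,l+w/2,t+h/2,20).round(0))
s=eyes.read_camera("scene")
crop(s,225,150,200,150,4,"scA")
E
```

```text
stand 0.57 [182.3 186.6 106.2  51.1] [502. 235.  20.]
lid_bar 0.61 [185.  188.5  65.7  38.1] [515. 287.  20.]
post1_center 0.6 [443.6 214.7  15.8  11.5] [ 490. -397.   20.]
block 0.96 [397.5 213.2  60.7  21.9] [ 478. -327.   20.]
star_a_center 0.7 [297.8 218.2  14.3  18.2] [462.  31.  20.]
twist 0.6 [325.9 184.2   9.   24.1] [554. -41.  20.]
tamper 0.85 [365.5 189.2  17.7  16.3] [ 554. -170.   20.]
shaker 0.64 [179.7 151.4  27.3  25.6] [642. 367.  20.]
shot_glass 0.61 [396.8 188.7  17.9  17.4] [ 555. -263.   20.]
```

View pics/topA.png

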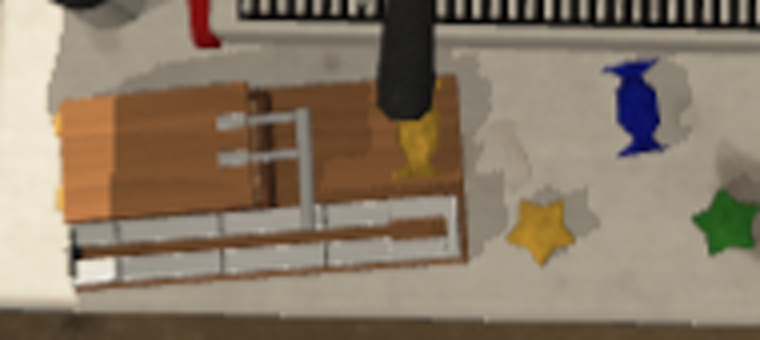

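View pics/topB.png

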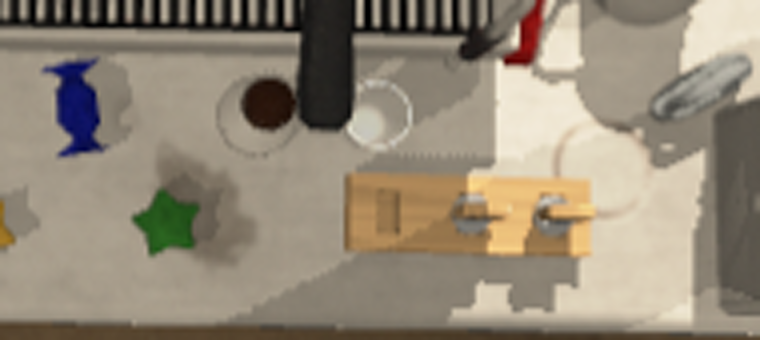

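View pics/scA.png

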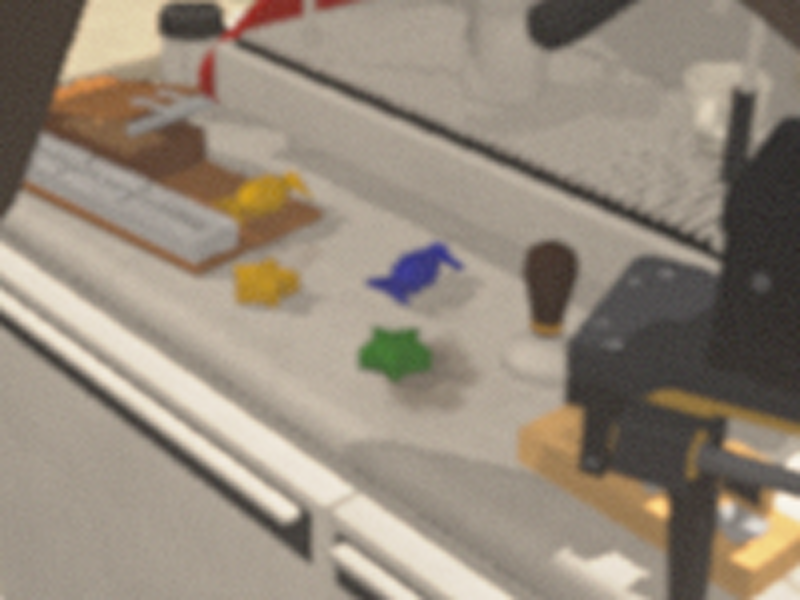

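```bash
cat >> h.py <<'E'
def tri(p,a,q,b):
    o1,d1=ray(p,*a);o2,d2=ray(q,*b)
    s=np.linalg.lstsq(np.c_[d1,-d2],o2-o1,rcond=None)[0]
    P=o1+d1*s[0];Q=o2+d2*s[1]; return (P+Q)/2,np.linalg.norm(P-Q)
def tool(dx,dy,yaw=None):
    "world xy shift -> tool xy"
    if yaw is None: yaw=env.state()["tcp_rot"][2]
    c,s=np.cos(yaw),np.sin(yaw); return np.round([c*dx+s*dy, s*dx-c*dy],1)
def to(x,y,z):
    s=env.state();e=s["eef_pos"];print("shift tool",tool(x-e[0],y-e[1]),"z",round(e[2]-z,1),"pose",e.round(1),s["tcp_rot"].round(3),"F",s["ft_force"].round(1),"op",round(s["opening"]*95.1,1))
E
python3 - <<'E'
from h import *
p=eyes.read_camera("top");s=eyes.read_camera("scene")
crop(s,270,80,150,110,5,"scH")
print(tri(s,(288,132),p,(271,199)),tri(s,(360,158),p,(390,201)))
for n,uv in dict(frontR=(286.7,235.5),frontL=(189.2,242.5),rearR=(284.2,188.7)).items(): print(n,bp(p,*uv,10))
to(470,-330,300)
E
```

```text
(array([515.93054809, 105.25625915, 254.37569857]), np.float64(5.717670810858216)) (array([ 515.67449666, -179.36907992,  254.18855648]), np.float64(3.4073316087359626))
frontR [437.44584104  84.5150539   10.        ]
frontL [411.31885936 368.74979401  10.        ]
rearR [575.52823779  95.85725696  10.        ]
shift tool [ 327. -153.] z -85.3 pose [ 216.  -586.5  214.7] [ 3.141 -0.     0.353] F [ 0.5 -0.2  0.9] op 95.1
```

View pics/scH.png

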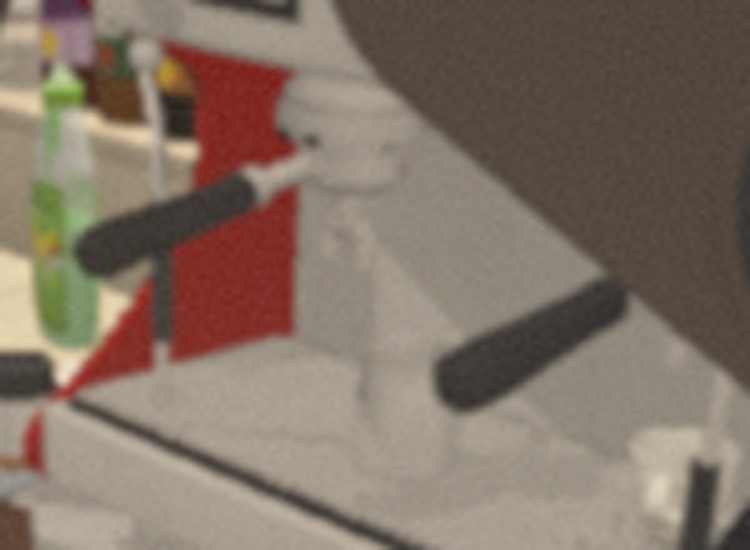

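Request:
send_rows(plan="0 0 -45 0 95; 0 0 -45 0 95; 45 -22 0 0.1 95; 45 -22 0 0.1 95; 45 -22 0 0.07 95; 45 -20 0 0 95; 45 -20 0 0 95; 45 -20 0 0 95")

```text
t: 1.6
eef_pos: [461.1, -419.1, 309.1]
tcp_rot: [3.14, -0.001, 0.062]
ft_force: [0.2, -0.6, 0.7]
opening: 0.998
```

```bash
python3 - <<'E'
from h import *
to(430,-330,300)
E
```

```text
shift tool [-25.5 -90.8] z 9.1 pose [ 461.1 -419.1  309.1] [ 3.14e+00 -1.00e-03  6.20e-02] F [ 0.2 -0.6  0.7] op 94.9
```

Request:
send_rows(plan="-13 -45 15 0 95; -13 -45 15 0 95; 0 0 15 0 95; 0 0 0 0 95")

```text
t: 2.0
eef_pos: [434.3, -324.4, 262.0]
tcp_rot: [3.14, -0.003, 0.07]
ft_force: [1.0, -0.1, -0.6]
opening: 0.995
```

```bash
python3 - <<'E'
from h import *
to(480,0,300)
p=eyes.read_camera("wrist"); crop(p,0,0,640,400,1.25,"w1")
for n in ["post1_center","block"]:
    for b in regions_of(n,p): print(n,b["confidence"],b["bbox"])
E
```

```text
shift tool [  68.3 -320.5] z -38.0 pose [ 434.3 -324.4  262. ] [ 3.14e+00 -3.00e-03  7.00e-02] F [ 1.  -0.1 -0.6] op 94.6
post1_center 0.63 [359.0, 124.1, 34.3, 25.5]
block 0.61 [251.7, 104.4, 147.1, 55.4]
```

View pics/w1.png

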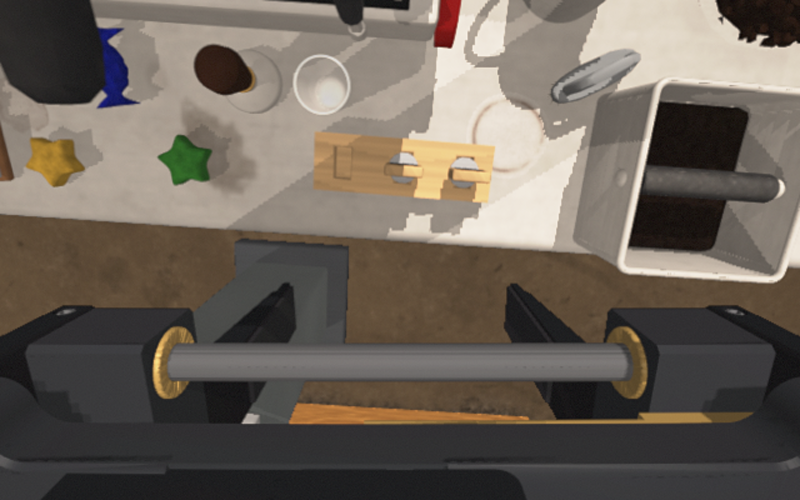

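Request:
send_rows(plan="2 -48 0 0 95; 2 -48 0 0 95; 2 -48 0 0 95; 2 -48 0 0 95; 2 -48 0 0 95; 2 -48 0 0 95; 2 -48 0 0 95; 2 -48 0 0 95")

```text
t: 2.95
eef_pos: [431.7, 58.9, 266.6]
tcp_rot: [3.132, -0.016, 0.05]
ft_force: [1.4, -0.6, -0.3]
opening: 1.003
```

```bash
python3 - <<'E'
from h import *
to(420,215,260)
E
```

```text
shift tool [  -3.9 -156.5] z 6.6 pose [431.7  58.9 266.6] [ 3.132 -0.016  0.05 ] F [ 1.4 -0.6 -0.3] op 95.3
```

Request:
send_rows(plan="-2 -48 2 -0.01 95; -2 -48 2 -0.01 95; 0 -40 2 -0.01 95; 0 0 0 0 95; 0 0 0 0 95")

```text
t: 3.45
eef_pos: [423.0, 203.5, 263.0]
tcp_rot: [3.133, -0.024, 0.083]
ft_force: [-0.0, -0.4, 0.0]
opening: 1.001
```

```bash
python3 - <<'E'
from h import *
to(420,215,260)
p=eyes.read_camera("wrist"); crop(p,0,0,640,400,1.25,"w2"); crop(p,160,0,320,230,2.5,"w2z")
for n in ["lid_bar","stand","star_a_center","twist","shaker"]:
    for b in regions_of(n,p): print(n,b["confidence"],b["bbox"])
E
```

```text
shift tool [ -2.  -11.7] z 3.0 pose [423.  203.5 263. ] [ 3.133 -0.024  0.083] F [-0.  -0.4  0. ] op 95.2
lid_bar 0.8 [171.2, 50.0, 171.9, 108.5]
lid_bar 0.35 [167.5, 46.7, 250.1, 125.2]
stand 0.88 [166.0, 48.3, 248.7, 123.7]
star_a_center 0.8 [431.2, 135.3, 42.3, 40.2]
twist 0.68 [502.9, 98.4, 28.4, 17.3]
shaker 0.8 [184.2, 0.0, 36.3, 11.3]
shaker 0.35 [429.9, 138.4, 44.8, 36.6]
```

View pics/w2.png

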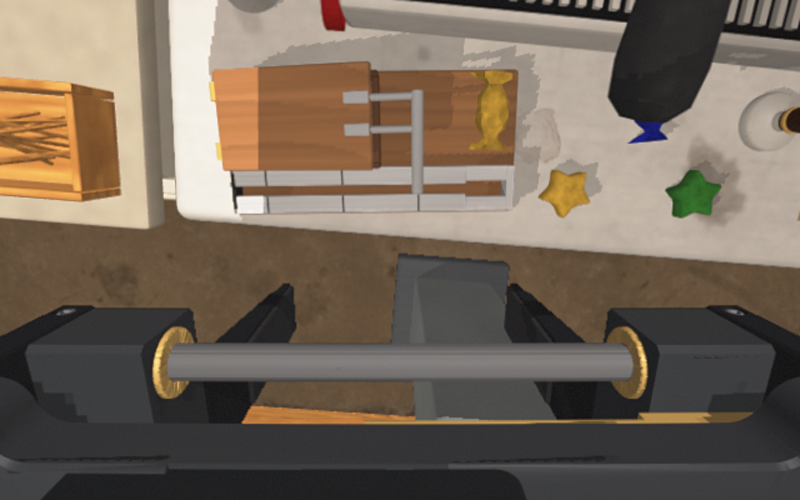

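View pics/w2z.png

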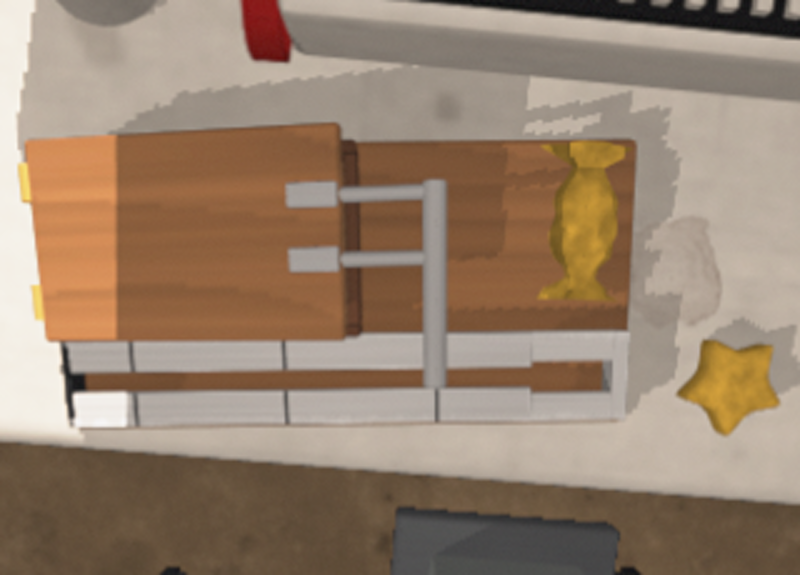

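```bash
python3 - <<'E'
from h import *
p=eyes.read_camera("wrist")
f=lambda u,v,z: bp(p,160+u/2.5,v/2.5,z).round(1)
for n,a in dict(m1f=(436.5,398,30),m2r=(285,357,30),m2f=(287,400,30),m3r=(131,360,30),m3f=(135,404,30),winL_r=(531,362,30),winL_f=(531,391,30),winR_r=(608,361,30),winR_f=(608,390,30),railRF=(625,418,30),railRR=(627,332,30),barF=(434,386,52),barR=(433,181,52),arm1=(433,258,50),arm2=(433,193,50),lidRR=(340,124,50),lidFR=(345,338,50),baseRR=(635,140,10)).items(): print(n,f(*a))
E
```

```text
m1f [445.8 183.5  30. ]
m2r [460.  259.6  30. ]
m2f [438.9 257.6  30. ]
m3r [452.6 335.   30. ]
m3f [431.1 333.   30. ]
winL_r [467.1 138.6  30. ]
winL_f [452.9 136.9  30. ]
winR_r [470.7 100.6  30. ]
winR_f [456.5  98.6  30. ]
railRF [443.2  88.1  30. ]
railRR [485.4  93.2  30. ]
barF [453.7 186.6  52. ]
barR [544.  195.1  52. ]
arm1 [511.4 192.1  50. ]
arm2 [539.2 194.6  50. ]
lidRR [564.5 237.8  50. ]
lidFR [472.4 229.7  50. ]
baseRR [576.8  96.8  10. ]
```

```bash
python3 - <<'E'
from h import *
p=eyes.read_camera("wrist");q=eyes.read_camera("top")
crop(p,460,0,160,120,5,"w3"); crop(q,230,130,120,90,6,"t3")
to(480,189,150)
E
```

```text
shift tool [56.1 18.1] z 112.6 pose [422.6 202.5 262.6] [ 3.133 -0.024  0.08 ] F [-0.   0.  -0.6] op 94.9
```

View pics/w3.png

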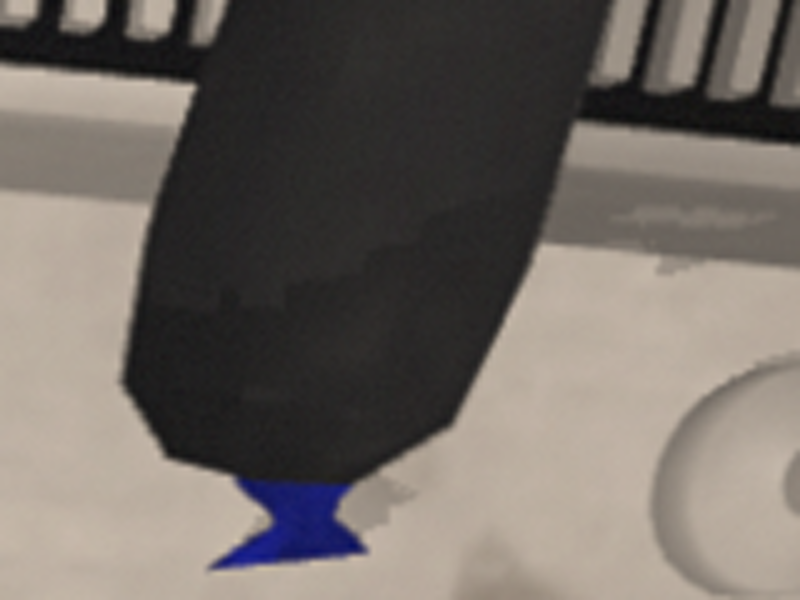

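View pics/t3.png

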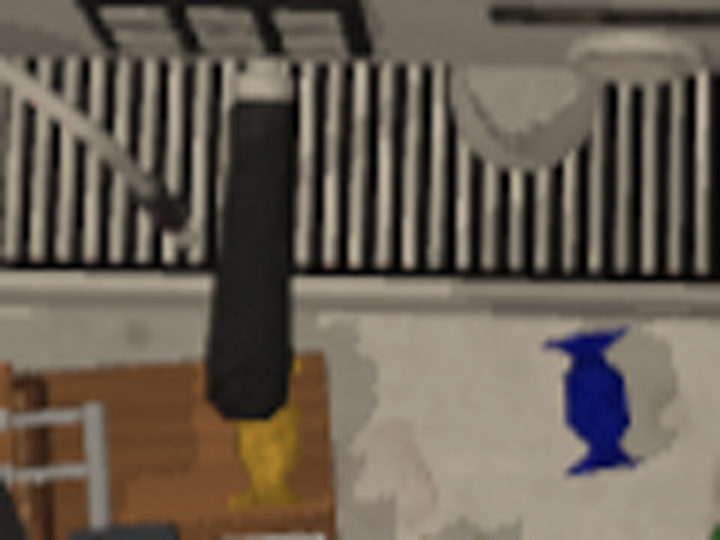

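```bash
python3 - <<'E'
from h import *
p=eyes.read_camera("wrist");q=eyes.read_camera("top")
for a,b in [((518,96),(271,199.5)),((485,77),(264.7,195)),((550,84),(278.5,195))]: print(tri(p,a,q,b))
E
```

```text
(array([511.68456051, 106.35583758, 259.55370488]), np.float64(0.22033181715575753))
(array([521.74028832, 122.42281558, 253.26204914]), np.float64(2.783169948124571))
(array([521.31110117,  89.00248696, 256.85395298]), np.float64(3.9717171374702667))
```

Request:
send_rows(plan="21 9 10 0 28; 21 9 10 0 28; 0 0 45 0 28; 0 0 45 0 28; 0 0 10 0 28; 0 0 0 0 28; 0 0 0 0 28")

```text
t: 4.7
eef_pos: [472.6, 187.0, 143.6]
tcp_rot: [3.134, -0.029, 0.081]
ft_force: [-0.6, -0.4, 0.6]
opening: 0.466
```

```bash
python3 - <<'E'
from h import *
to(466,187.8,36)
p=eyes.read_camera("wrist"); crop(p,160,100,320,240,2.5,"w4")
print(proj(p,[466,187.8,47]),proj(p,[455,186.7,47]))
E
```

```text
shift tool [-6.5 -1.3] z 107.6 pose [472.6 187.  143.6] [ 3.134 -0.029  0.081] F [-0.6 -0.4  0.6] op 44.3
[317.50149197 210.91305961] [317.76616812 223.2285163 ]
```

View pics/w4.png

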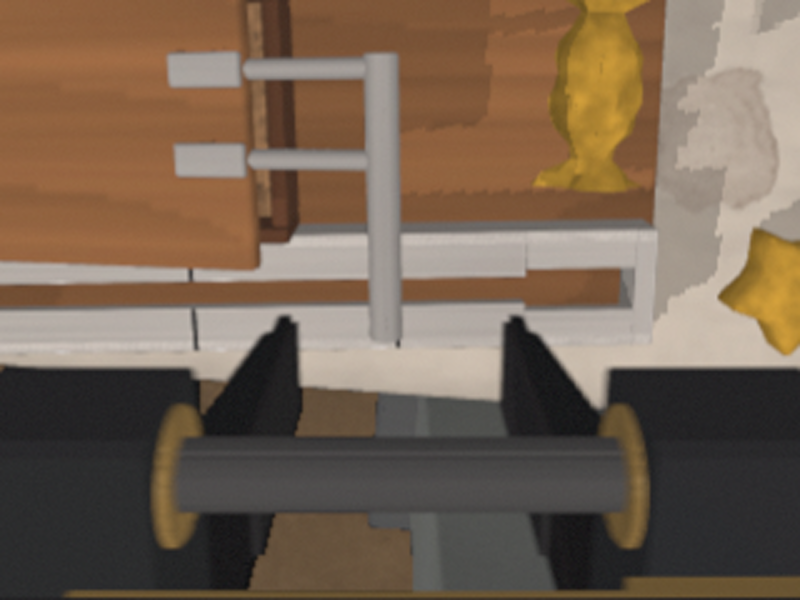

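```bash
python3 - <<'E'
from h import *
p=eyes.read_camera("wrist")
f=lambda u,v,z: bp(p,160+u/2.5,100+v/2.5,z).round(1)
print(p["extrinsics"][:3,3])
for n,a in dict(barF=(385,343,50),barF47=(385,343,47),bar=(384,240,52),barR=(382,53,52),m2r=(192,275,30),m2f=(195,330,30),m1=(398,343,30),winLr=(526,270,30),winLf=(524,305,30),winRr=(622,268,30),winRf=(620,304,30)).items(): print(n,f(*a))
E
```

```text
[539.80483286 193.85312042 316.22337885]
barF [443.2 189.1  50. ]
barF47 [442.2 189.1  47. ]
bar [480.1 192.3  52. ]
barR [540.6 197.5  52. ]
m2r [456.6 260.9  30. ]
m2f [435.6 259.4  30. ]
m1 [436.4 183.9  30. ]
winLr [468.1 139.6  30. ]
winLf [454.7 138.8  30. ]
winRr [471.6 104.7  30. ]
winRf [457.9 103.4  30. ]
```

```bash
python3 - <<'E'
from h import *
p=eyes.read_camera("wrist");q=eyes.read_camera("top"); s=eyes.read_camera("scene")
print(tri(p,(160+382/2.5,100+53/2.5),q,(245.7,197.5)),tri(p,(160+385/2.5,100+343/2.5),q,(247,227)))
crop(s,200,150,150,110,5,"s5");
for z in (47,60,70,80,90):
    f=lambda u,v: bp(p,160+u/2.5,100+v/2.5,z).round(1)
    a,b,c=f(382,53),f(384,160),f(385,343); print(z,a,b,c,np.linalg.norm(a-c),np.linalg.norm(b-c))
E
```

```text
(array([539.96577383, 197.89685188,  71.37270703]), np.float64(1.8512701966812852)) (array([455.58368634, 189.64849552,  83.67766396]), np.float64(0.27460154532530184))
47 [540.8 197.7  47. ] [506.3 194.4  47. ] [442.3 189.1  47. ] 98.87471871009286 64.21907816217856
60 [540.7 197.5  60. ] [507.9 194.4  60. ] [447.  189.4  60. ] 94.04945507550806 61.10490978636657
70 [540.7 197.3  70. ] [509.2 194.3  70. ] [450.6 189.5  70. ] 90.4369946426793 58.79625838435636
80 [540.7 197.2  80. ] [510.4 194.3  80. ] [454.2 189.7  80. ] 86.82453570276094 56.387941973439666
90 [540.6 197.1  90. ] [511.6 194.3  90. ] [457.8 189.9  90. ] 83.11245394042942 53.97962578603154
```

View pics/s5.png

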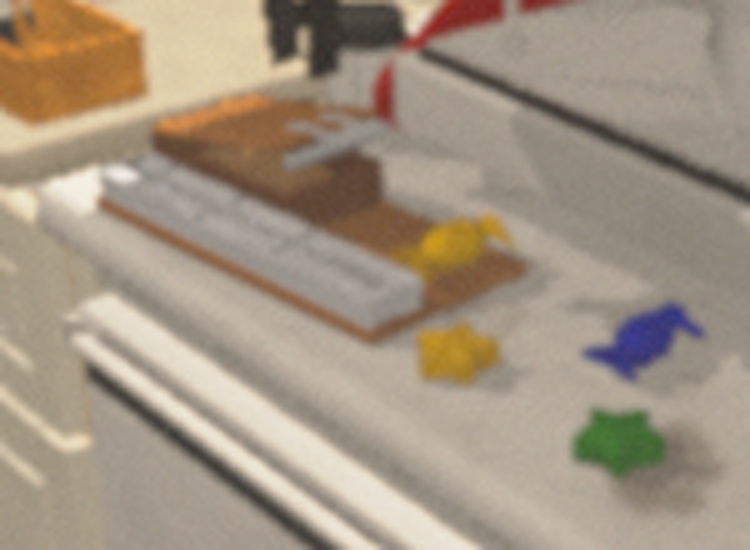

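```bash
python3 - <<'E'
from h import *
p=eyes.read_camera("wrist");q=eyes.read_camera("top"); s=eyes.read_camera("scene")
w=lambda u,v:(160+u/2.5,100+v/2.5); sc=lambda u,v:(200+u/5,150+v/5)
print(tri(p,w(382,53),s,sc(385,127)),tri(p,w(385,343),s,sc(287,163)))
# left hinges in w2z: rebuild extrinsics by relative tool pose
from scipy.spatial.transform import Rotation as R
def T(e,r):
    M=np.eye(4);M[:3,:3]=R.from_euler("xyz",r).as_matrix();M[:3,3]=e;return M
st=env.state(); C=np.linalg.inv(T(st["eef_pos"],st["tcp_rot"]))@np.array(p["extrinsics"])
p2=dict(p);p2["extrinsics"]=T([422.8,203,262.8],[3.133,-.024,.0815])@C
f=lambda u,v,z: bp(p2,160+u/2.5,v/2.5,z).round(1)
print("hinges",f(24,185,47),f(38,300,47),"lid left corners",f(27,140,52),f(48,340,52))
for z in(70,80,90): print(z,f(434,181,z),f(434,386,z),"lid right",f(340,124,z-8),f(345,338,z-8))
print(tri(p2,(160+433/2.5,181/2.5),p,w(382,53)),tri(p2,(160+434/2.5,387/2.5),p,w(385,343)))
E
```

```text
(array([540.53885969, 196.97596267,  82.31304213]), np.float64(0.3621281065948046)) (array([456.51132275, 188.75258456,  83.11773058]), np.float64(3.1019287154690853))
hinges [528.8 379.7  47. ] [478.6 374.4  47. ] lid left corners [547.2 375.8  52. ] [461. 368.  52.]
70 [542.2 196.6  70. ] [455.9 188.7  70. ] lid right [562.8 238.4  62. ] [473.4 230.3  62. ]
80 [540.8 197.   80. ] [456.9 189.3  80. ] lid right [560.9 237.6  72. ] [473.9 229.8  72. ]
90 [539.4 197.4  90. ] [457.8 189.9  90. ] lid right [559.  236.9  82. ] [474.3 229.2  82. ]
(array([540.46076802, 197.27312   ,  81.37372485]), np.float64(0.37920383201232755)) (array([457.29270325, 189.79776588,  88.88143245]), np.float64(0.007509559573560234))
```

Request:
send_rows(plan="-4 -2 20 0 28; -4 -1.5 20 0 28; 0 0 20 0 28; 0 0 15 0 28; 0 0 5 0 28; 0 0 0 0 28")

```text
t: 5.7
eef_pos: [467.8, 190.0, 62.5]
tcp_rot: [3.135, -0.035, 0.081]
ft_force: [-0.0, -0.1, -0.0]
opening: 0.294
```

```bash
python3 - <<'E'
from h import *
to(467,190.3,62)
p=eyes.read_camera("wrist"); crop(p,160,100,320,240,2.5,"w5")
s=eyes.read_camera("scene"); crop(s,190,100,180,130,4,"s6")
E
```

```text
shift tool [-0.8 -0.4] z 0.5 pose [467.8 190.   62.5] [ 3.135 -0.035  0.081] F [-0.  -0.1 -0. ] op 28.0
```

View pics/w5.png

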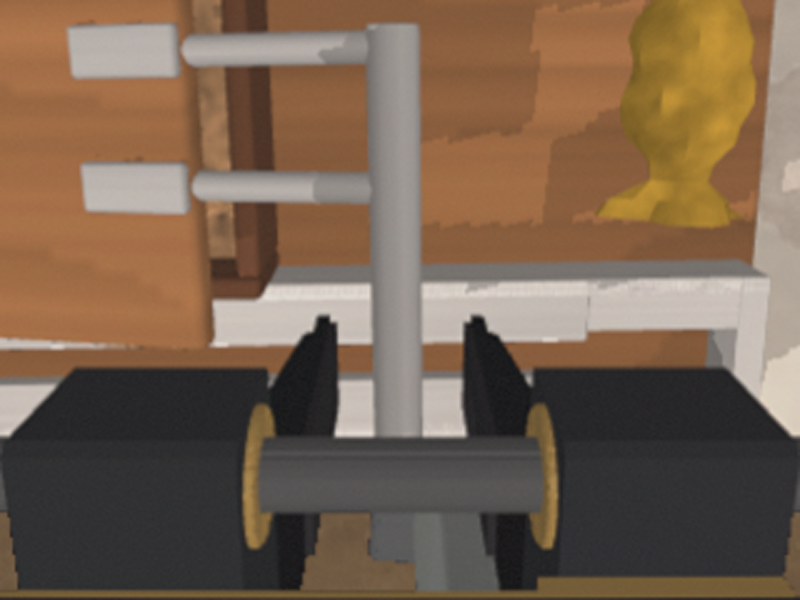

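View pics/s6.png

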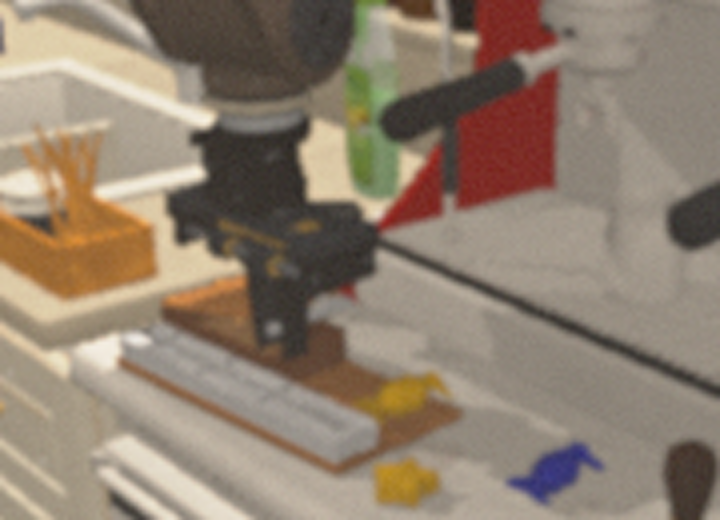

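Request:
send_rows(plan="0 0 0 0 0; 0 0 0 0 0; 0 0 0 0 0; 0 0 0 0 0; 0 0 0 0 0")

```text
t: 6.3
eef_pos: [468.8, 190.6, 65.2]
tcp_rot: [3.136, -0.039, 0.081]
ft_force: [1.7, -0.4, -4.2]
opening: 0.096
```

```bash
python3 - <<'E'
from h import *
to(467,190.3,62)
# arc in tool coords: small steps
u=np.array([-np.sin(.09),np.cos(.09)])
t0=np.arcsin((62.5+19-47)/184); print("theta0",t0)
prev=t0
for i in range(1,20):
    t=t0+(1.95-t0)*i/19
    d=184*(np.cos(prev)-np.cos(t)); dz=184*(np.sin(t)-np.sin(prev))
    # shift along u by d ; tool frame yaw .081 
    print(round(t,2),tool(*(u*d),.081),round(-dz,1)); prev=t
E
```

```text
shift tool [-1.8  0.2] z 3.2 pose [468.8 190.6  65.2] [ 3.136 -0.039  0.081] F [ 1.7 -0.4 -4.2] op 9.1
theta0 0.1886163861754041
0.28 [-0. -4.] -16.6
0.37 [-0.  -5.5] -16.1
0.47 [-0.1 -7. ] -15.6
0.56 [-0.1 -8.4] -14.9
0.65 [-0.1 -9.7] -14.0
0.74 [ -0.1 -11. ] -13.1
0.84 [ -0.1 -12.1] -12.0
0.93 [ -0.1 -13.2] -10.8
1.02 [ -0.1 -14.1] -9.5
1.12 [ -0.1 -15. ] -8.2
1.21 [ -0.1 -15.6] -6.8
1.3 [ -0.1 -16.2] -5.3
1.39 [ -0.1 -16.6] -3.8
1.49 [ -0.2 -16.9] -2.2
1.58 [ -0.2 -17. ] -0.6
1.67 [ -0.2 -17. ] 0.9
1.76 [ -0.2 -16.9] 2.5
1.86 [ -0.1 -16.6] 4.1
1.95 [ -0.1 -16.1] 5.6
```

Request:
send_rows(plan="0.6 -4 -16.5 0 0; 0.6 -5.5 -16 0 0; 0.6 -7 -15.5 0 0; 0.6 -8.4 -15 0 0; 0.5 -9.7 -14 0 0; 0.5 -11 -13 0 0")

```text
t: 6.9
eef_pos: [464.5, 235.0, 155.6]
tcp_rot: [3.132, -0.034, 0.081]
ft_force: [1.9, 0.3, -7.1]
opening: 0.099
```

```bash
cat >> h.py <<'E'
def lid():
    e=env.state()["eef_pos"]; t=[]
    return "angle est", np.arctan2(e[2]+19-47, (370.2-e[1])+ (449.7-e[0])*np.sin(.09)*0), np.hypot(e[2]-28,370.2-e[1])
E
python3 - <<'E'
from h import *
to(467,190.3,62); print(lid())
s=eyes.read_camera("scene"); crop(s,190,60,180,150,4,"s7")
E
```

```text
shift tool [-1.2 44.8] z 93.6 pose [464.5 235.  155.6] [ 3.132 -0.034  0.081] F [ 1.9  0.3 -7.1] op 9.4
('angle est', np.float64(0.7563411222790668), np.float64(185.87982971113217))
```

View pics/s7.png

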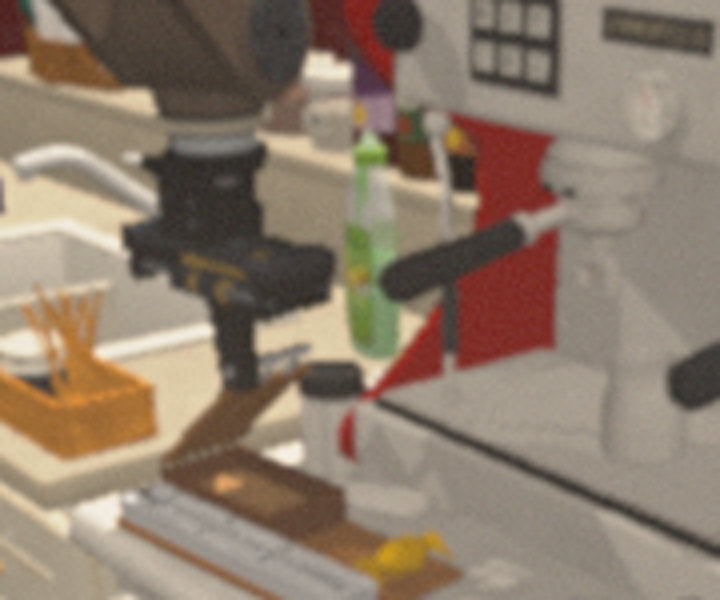

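Request:
send_rows(plan="0.4 -12 -12 0 0; 0.4 -13 -11 0 0; 0.3 -14 -9.5 0 0; 0.3 -15 -8.5 0 0; 0.2 -15.5 -7 0 0; 0.2 -16 -5.5 0 0; 0 -16.5 -4 0 0; 0 0 0 0 0")

```text
t: 7.75
eef_pos: [455.2, 337.0, 214.6]
tcp_rot: [3.123, -0.033, 0.083]
ft_force: [-1.7, 0.6, 2.9]
opening: 0.097
```

```bash
python3 - <<'E'
from h import *
to(467,190.3,62); print(lid())
E
```

```text
shift tool [ -0.4 147.2] z 152.6 pose [455.2 337.  214.6] [ 3.123 -0.033  0.083] F [-1.7  0.6  2.9] op 9.3
('angle est', np.float64(1.3948166803295716), np.float64(189.48143324235897))
```

Request:
send_rows(plan="0 -17 -2 0 0; 0 -17 -1 0 0; 0 -17 1 0 0; 0 -17 3 0 0; 0 -16 4 0 0; 0 -12 4 0 0; 0 0 0 0 0; 0 0 0 0 0")

```text
t: 8.55
eef_pos: [446.2, 435.7, 203.3]
tcp_rot: [3.122, -0.031, 0.084]
ft_force: [-1.3, -2.7, 5.5]
opening: 0.098
```

```bash
python3 - <<'E'
from h import *
to(467,190.3,62); print(lid())
s=eyes.read_camera("scene"); crop(s,170,40,200,150,4,"s8")
s=eyes.read_camera("top"); crop(s,130,130,200,150,4,"t8")
E
```

```text
shift tool [2.000e-01 2.463e+02] z 141.3 pose [446.2 435.7 203.3] [ 3.122 -0.031  0.084] F [-1.3 -2.7  5.5] op 9.3
('angle est', np.float64(1.9285258870553617), np.float64(187.11546716199675))
```

View pics/s8.png

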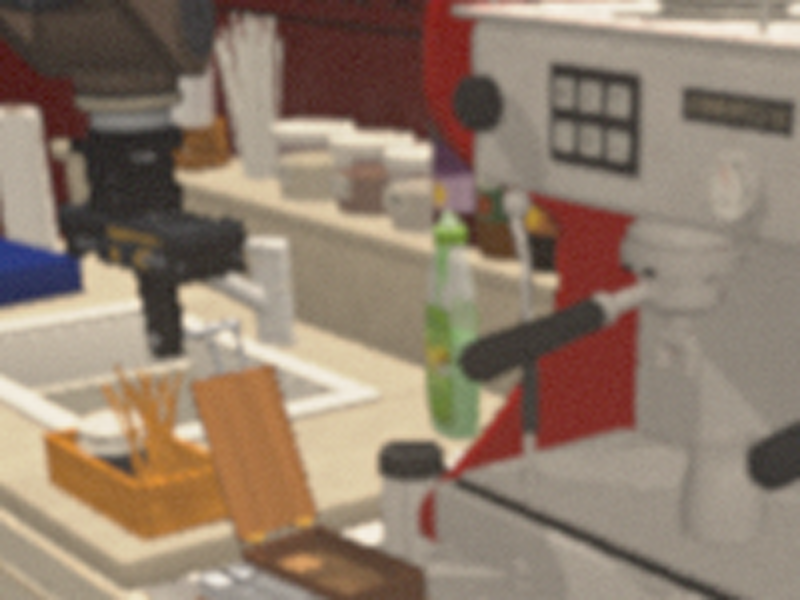

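View pics/t8.png

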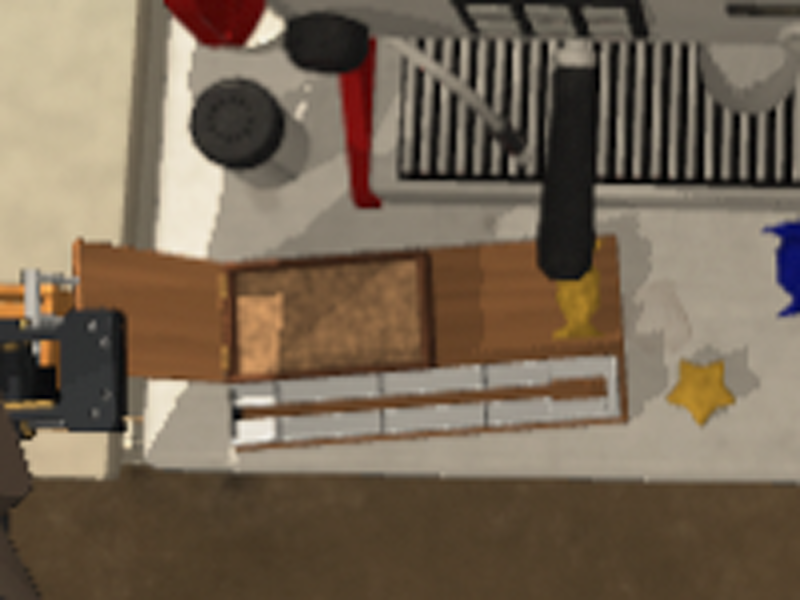

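```bash
python3 - <<'E'
from h import *
s=eyes.read_camera("scene");q=eyes.read_camera("top")
sc=lambda u,v:(170+u/4,40+v/4); t=lambda u,v:(130+u/4,130+v/4)
a,e1=tri(s,sc(273,367),q,t(79,240)); b,e2=tri(s,sc(314,522),q,t(221,262))
print(a,e1,b,e2); d=a-b; print(np.arctan2(d[2],-(d@[-.09,.996,0])),np.linalg.norm(d))
E
```

```text
[541.83684057 428.65706995 177.52982025] 3.359378576440809 [544.82205345 378.41470688  42.6944221 ] 1.031752688359966
1.9279195764631258 143.92286523286148
```

Request:
send_rows(plan="0 0 0 0 30; 0 0 0 0 30; 0 0 0 0 30; 0 0 -20 0 30; 0 0 -30 0 30; 0 0 -20 0 30; 10 30 0 0 60; 10 40 0 0 60")

```text
t: 9.55
eef_pos: [469.5, 367.6, 276.9]
tcp_rot: [3.12, -0.03, 0.085]
ft_force: [-0.0, 0.3, -1.1]
opening: 0.43
```

```bash
python3 - <<'E'
from h import *
s=eyes.read_camera("scene");q=eyes.read_camera("top"); crop(s,170,40,200,150,4,"s9"); crop(q,130,130,200,150,4,"t9")
for n in ["star_a_center"]:
    for b in boxes_of(n,q): print(b)
to(430,30,300)
E
```

```text
{'bbox': [297.9, 218.6, 16.8, 15.3], 'confidence': 0.64}
{'bbox': [148.6, 185.9, 136.2, 58.3], 'confidence': 0.42}
shift tool [-67.  331.7] z -22.9 pose [470.2 366.  277.1] [ 3.12 -0.03  0.08] F [ 0.2  0.1 -0.1] op 52.7
```

View pics/s9.png

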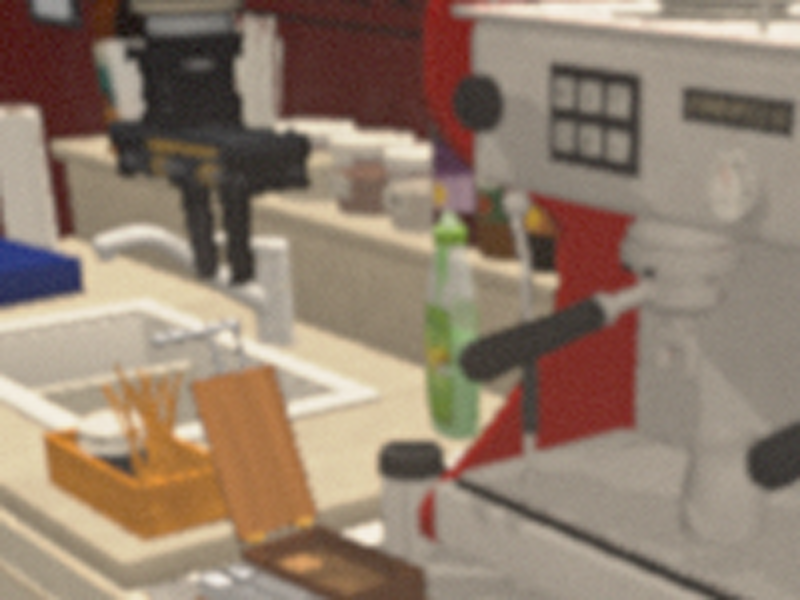

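View pics/t9.png

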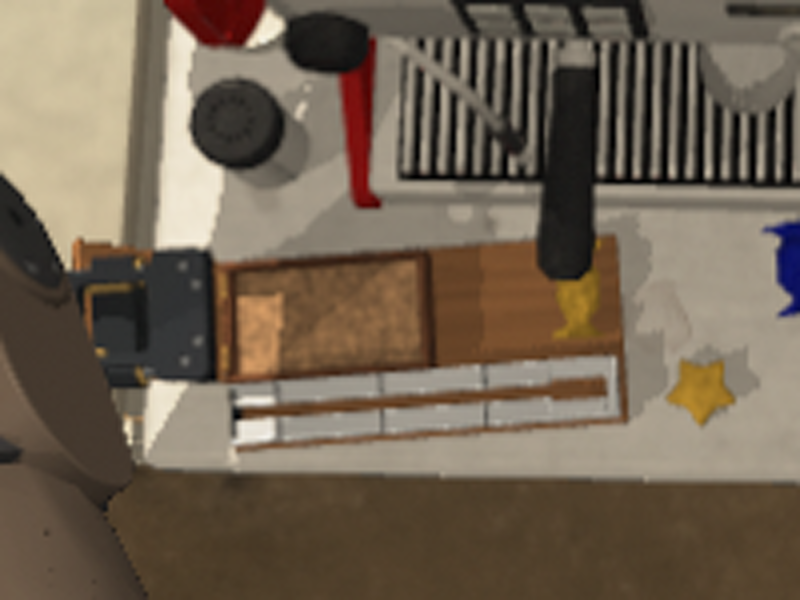

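Request:
send_rows(plan="-11 40 0 0 70; -11 40 7 0 70; -11 40 7 0 70; -11 40 7 0 70; -11 40 7 0 70; -10 40 7 0 70; -10 40 7 0 70; -6 30 7 0 70")

```text
t: 10.5
eef_pos: [413.8, 46.3, 230.0]
tcp_rot: [3.121, -0.032, 0.088]
ft_force: [0.6, -0.6, 0.6]
opening: 0.736
```

Request:
send_rows(plan="0 0 0 0 70; 0 0 0 0 70")

```text
t: 10.7
eef_pos: [413.5, 44.5, 229.6]
tcp_rot: [3.121, -0.031, 0.084]
ft_force: [0.1, -0.1, 0.3]
opening: 0.74
```

```bash
python3 - <<'E'
from h import *
to(430,30,300)
p=eyes.read_camera("wrist"); crop(p,0,0,640,400,1.25,"w10")
for n in ["star_a_center","twist"]:
    for b in regions_of(n,p):
        m=b["pixels"]; v,u=np.nonzero(m); print(n,b["confidence"],b["bbox"],u.mean(),v.mean(),bp(p,u.mean(),v.mean(),15))
E
```

```text
shift tool [15.2 15.8] z -70.4 pose [413.5  44.5 229.6] [ 3.121 -0.031  0.084] F [ 0.1 -0.1  0.3] op 70.4
star_a_center 0.94 [309.6, 119.0, 43.6, 44.8] 330.5864811133201 138.34194831013917 [464.16124358  31.73783651  15.        ]
twist 0.79 [382.6, 26.1, 35.1, 70.2] 399.19948018193634 59.748538011695906 [556.90112179 -37.05086254  15.        ]
```

View pics/w10.png

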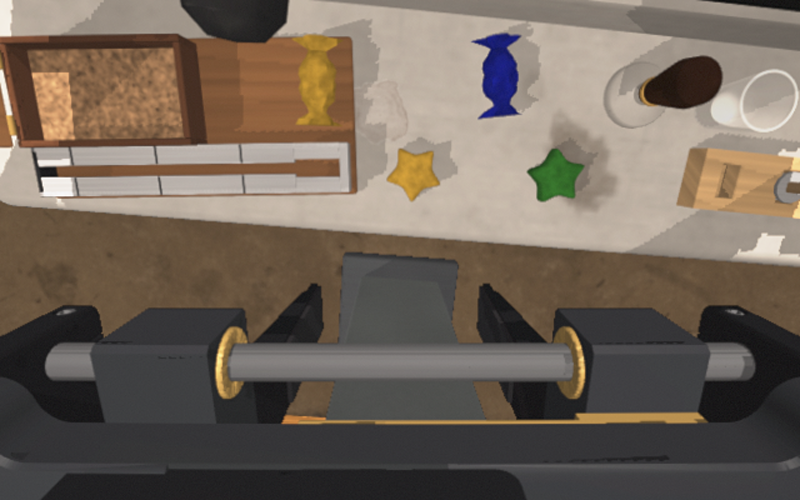

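```bash
cat >> h.py <<'E'
def star(p,box,color,z=14):
    l,t,w,h=box; im=p["image"][t:t+h,l:l+w].astype(int); hsv=cv2.cvtColor(p["image"][t:t+h,l:l+w],cv2.COLOR_RGB2HSV)
    if color=="g": m=(hsv[...,0]>40)&(hsv[...,0]<80)&(hsv[...,1]>110)
    else: m=(hsv[...,0]>15)&(hsv[...,0]<35)&(hsv[...,1]>135)&(hsv[...,2]>110)
    m=m.astype(np.uint8); n,lab,st,_=cv2.connectedComponentsWithStats(m); k=1+st[1:,4].argmax()
    v,u=np.nonzero(lab==k); P=np.array([bp(p,a+l,b+t,z)[:2] for a,b in zip(u,v)])
    c=P.mean(0); d=P-c; r=np.hypot(*d.T); a=np.arctan2(d[:,1],d[:,0])
    ph=np.angle(np.sum(r**6*np.exp(5j*a)))/5
    return c.round(1),round(ph,3),len(P),np.ptp(P,axis=0).round(1)
E
python3 - <<'E'
from h import *
p=eyes.read_camera("wrist")
print(star(p,(300,110,65,60),"y"),star(p,(410,110,70,60),"g"))
f=lambda u,v,z: bp(p,u/1.25,v/1.25,z).round(1)
for n,a in dict(m1r=(242,155,30),m1f=(244,181,30),m2r=(157,155,30),m2f=(160,185,30),winLr=(295,159,30),winLf=(295,177,30),winRr=(338,158,30),winRf=(340,177,30),c1=(35,50,42),c2=(188,43,42),c3=(193,137,42),c4=(37,145,42)).items(): print(n,f(*a))
E
```

```text
(array([464.6,  31.5]), np.float64(-0.626), 956, array([45.7, 47.7])) (array([ 472.5, -103.2]), np.float64(0.192), 1042, array([47.7, 50.9]))
m1r [467.7 186.6  30. ]
m1f [445.  184.8  30. ]
m2r [461.5 261.5  30. ]
m2f [435.2 260.   30. ]
winLr [468.2 139.7  30. ]
winLf [452.3 139.3  30. ]
winRr [472.3 101.7  30. ]
winRf [455.7  99.   30. ]
c1 [538.  349.9  42. ]
c2 [553.5 225.9  42. ]
c3 [479.7 223.7  42. ]
c4 [462.2 356.3  42. ]
```

Request:
send_rows(plan="15 5 30 0 75; 15 5 35 0 75; 15 4 35 0 75; 0 0 35 -0.12 75; 0 0 20 -0.11 75; 0 0 0 0 75")

```text
t: 11.5
eef_pos: [470.1, 38.2, 72.7]
tcp_rot: [3.112, -0.032, 0.333]
ft_force: [-0.4, -0.7, 1.2]
opening: 0.79
```

```bash
python3 - <<'E'
from h import *
to(464.6,31.5,5)
p=eyes.read_camera("wrist"); crop(p,160,100,320,240,2.5,"w11")
print(star(p,(200,100,240,140),"y"))
E
```

```text
shift tool [-7.4  4.5] z 67.7 pose [470.1  38.2  72.7] [ 3.112 -0.032  0.333] F [-0.4 -0.7  1.2] op 75.2
(array([468.6,  33.7]), np.float64(-0.589), 2037, array([36.5, 46.7]))
```

View pics/w11.png

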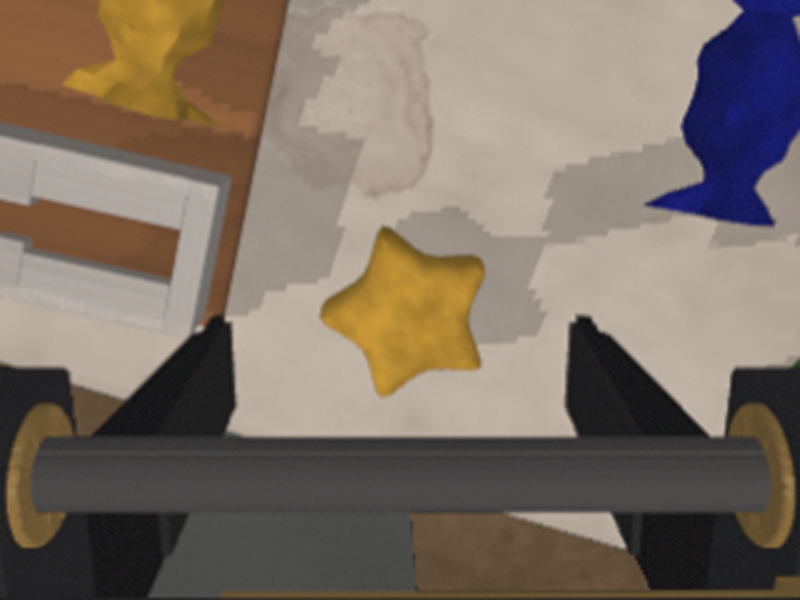

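```bash
python3 - <<'E'
from h import *
p=eyes.read_camera("wrist")
c=star(p,(270,170,100,98),"y",12);print(c); to(c[0][0],c[0][1],5)
E
```

```text
(array([464.6,  31.7]), np.float64(0.627), 2468, array([49.7, 50.5]))
shift tool [-8.  4.] z 69.9 pose [470.8  38.   74.9] [ 3.111 -0.035  0.329] F [-0.1  1.   1.1] op 74.8
```

```bash
cat >> h.py <<'E'
from scipy.spatial.transform import Rotation as Rot
def to(x,y,z,yaw=None):
    s=env.state();e=s["eef_pos"];M=Rot.from_euler("xyz",s["tcp_rot"]).as_matrix()
    w=M.T@(np.array([x,y,z])-e)
    print("tool shift",w.round(1),"turn",None if yaw is None else round(s["tcp_rot"][2]-yaw,3),"pose",e.round(1),s["tcp_rot"].round(3),"F",s["ft_force"].round(1),"op",round(s["opening"]*95.1,1))
E
python3 - <<'E'
from h import *
to(464.6,31.7,5,.317)
E
```

```text
tool shift [-10.4   1.9  69.7] turn 0.012 pose [470.8  38.   74.9] [ 3.111 -0.035  0.329] F [-0.1  1.   1.1] op 74.8
```

Request:
send_rows(plan="-5 1 20 0.01 75; -5 1 20 0 75; 0 0 18 0 75; 0 0 10 0 75; 0 0 0 0 75")

```text
t: 12.1
eef_pos: [469.6, 33.3, 12.1]
tcp_rot: [3.107, -0.049, 0.308]
ft_force: [0.1, -0.1, 0.4]
opening: 0.789
```

```bash
python3 - <<'E'
from h import *
to(464.6,31.7,5,.317)
E
```

```text
tool shift [-5.6 -0.2  6.8] turn -0.009 pose [469.6  33.3  12.1] [ 3.107 -0.049  0.308] F [ 0.1 -0.1  0.4] op 75.0
```

Request:
send_rows(plan="-7 0 6 -0.01 75; -2 0 1 0 75; 0 0 0 0 75")

```text
t: 12.4
eef_pos: [461.8, 30.4, 6.5]
tcp_rot: [3.105, -0.052, 0.317]
ft_force: [-0.1, -0.6, 0.7]
opening: 0.787
```

```bash
python3 - <<'E'
from h import *
to(464.6,31.7,5,.317)
E
```

```text
tool shift [ 2.9 -0.4  1.7] turn 0.0 pose [461.8  30.4   6.5] [ 3.105 -0.052  0.317] F [-0.1 -0.6  0.7] op 74.9
```

Close enough; grip and lift.

Request:
send_rows(plan="2 0 1 0 0; 0 0 0 0 0; 0 0 0 0 0; 0 0 0 0 0; 0 0 0 0 0; 0 0 0 0 0; 0 0 0 0 0")

```text
t: 13.1
eef_pos: [464.6, 31.1, 6.5]
tcp_rot: [3.105, -0.054, 0.317]
ft_force: [0.3, 0.6, -0.0]
opening: 0.494
```

Request:
send_rows(plan="0 0 -20 0 0; 0 0 -30 0 0; 0 0 -30 0 0; 0 0 -20 0 0; 0 0 -10 0 0")

```text
t: 13.6
eef_pos: [456.4, 33.2, 118.5]
tcp_rot: [3.107, -0.049, 0.317]
ft_force: [-0.2, 0.8, -1.3]
opening: 0.495
```

```bash
python3 - <<'E'
from h import *
to(516,258,120,.09)
p=eyes.read_camera("wrist"); crop(p,160,100,320,240,2.5,"w12")
E
```

```text
tool shift [ 126.5 -195.2   -2.1] turn 0.227 pose [456.4  33.2 118.5] [ 3.107 -0.049  0.317] F [-0.2  0.8 -1.3] op 47.1
```

View pics/w12.png

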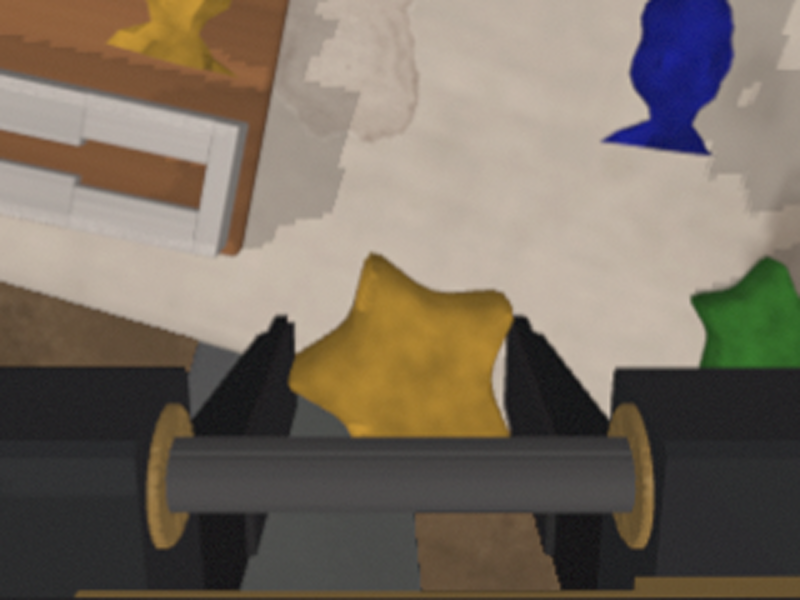

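Request:
send_rows(plan="8 -28 0 0 0; 8 -28 0 0 0; 8 -28 0 0 0; 8 -28 0 0 0; 8 -28 0 0 0; 8 -28 0 0.1 0; 3 -24 0 0.13 0; 0 0 0 0 0")

```text
t: 14.45
eef_pos: [447.7, 238.5, 112.3]
tcp_rot: [3.118, -0.056, 0.074]
ft_force: [0.0, -0.8, 0.2]
opening: 0.494
```

```bash
python3 - <<'E'
from h import *
to(514,256,118,.09)
p=eyes.read_camera("wrist"); crop(p,0,0,640,400,1.25,"w13")
E
```

```text
tool shift [ 67.7 -12.5  -2.2] turn -0.016 pose [447.7 238.5 112.3] [ 3.118 -0.056  0.074] F [ 0.  -0.8  0.2] op 47.0
```

View pics/w13.png

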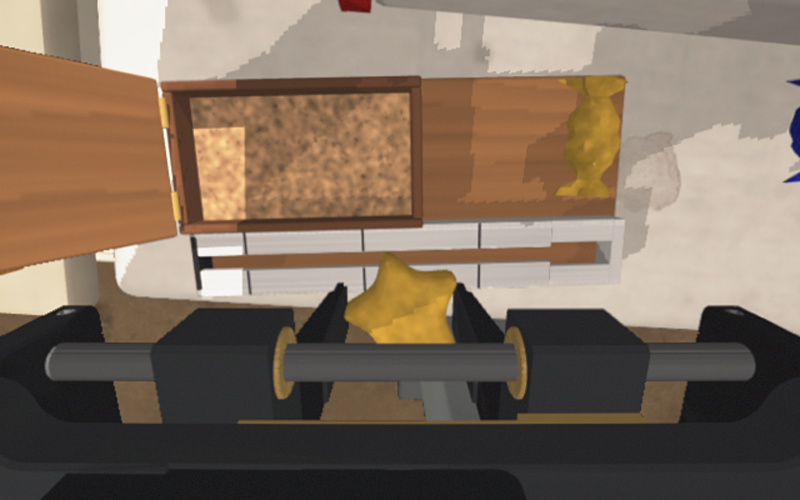

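```bash
python3 - <<'E'
from h import *
p=eyes.read_camera("wrist")
f=lambda u,v,z: bp(p,u/1.25,v/1.25,z).round(1)
for n,a in dict(orr=(421,78,42),orf=(422,222,42),irr=(410,92,42),irf=(413,219,42),ilr=(188,97,42),ilf=(200,222,42),olf=(180,234,42),olr=(163,84,42)).items(): print(n,f(*a))
to(514,256,118,.09)
E
```

```text
orr [559.1 232.4  42. ]
orf [477.2 224.6  42. ]
irr [551.1 238.   42. ]
irf [478.6 230.2  42. ]
ilr [538.4 363.1  42. ]
ilf [467.3 357.7  42. ]
olf [459.1 369.9  42. ]
olr [544.4 376.9  42. ]
tool shift [ 67.9 -14.1  -2.2] turn -0.01 pose [447.7 236.6 112.3] [ 3.118 -0.056  0.08 ] F [-0.7  0.3 -0.1] op 47.3
```

Request:
send_rows(plan="17 -6 0 0 0; 17 -6 0 0 0; 17 -6 0 0 0; 16 -3 0 0 0; 0 0 20 0 0; 0 0 0 0 0")

```text
t: 15.15
eef_pos: [516.4, 256.3, 93.8]
tcp_rot: [3.115, -0.052, 0.09]
ft_force: [-0.5, 0.1, -0.5]
opening: 0.494
```

```bash
python3 - <<'E'
from h import *
to(512.5,262,46,.09)
E
```

```text
tool shift [-5.9 -7.3 47.4] turn -0.0 pose [516.4 256.3  93.8] [ 3.115 -0.052  0.09 ] F [-0.5  0.1 -0.5] op 47.0
```

Request:
send_rows(plan="-4 -4 20 0 0; -4 -4 18 0 0; 0 0 10 0 0; 0 0 0 0 0")

```text
t: 15.55
eef_pos: [511.3, 259.3, 45.7]
tcp_rot: [3.115, -0.053, 0.092]
ft_force: [-1.0, -0.1, -0.9]
opening: 0.493
```

```bash
python3 - <<'E'
from h import *
to(512.5,262,44,.09)
p=eyes.read_camera("wrist"); crop(p,0,0,640,400,1.25,"w14")
E
```

```text
tool shift [ 1.4 -2.7  1.7] turn 0.002 pose [511.3 259.3  45.7] [ 3.115 -0.053  0.092] F [-1.  -0.1 -0.9] op 46.9
```

View pics/w14.png

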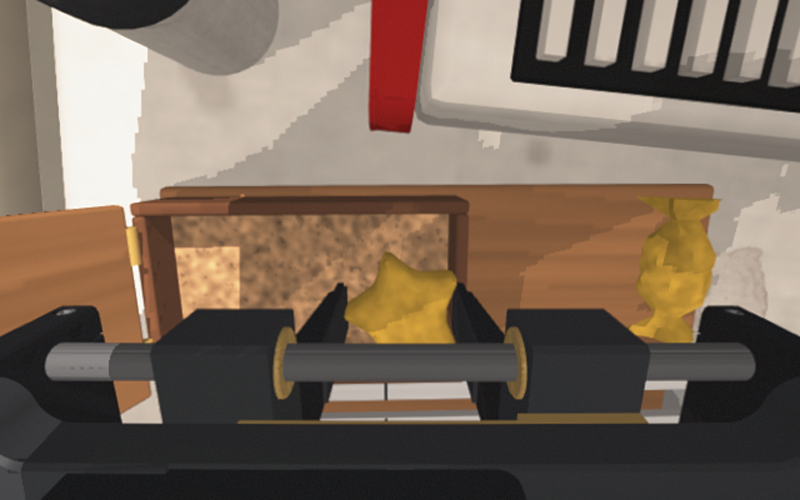

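Request:
send_rows(plan="1 -3 1 0 0; 0 0 0 0 64; 0 0 0 0 64; 0 0 0 0 64; 0 0 -20 0 64; 0 0 -25 0 64; 0 0 -10 0 64")

```text
t: 16.3
eef_pos: [510.0, 263.6, 103.8]
tcp_rot: [3.116, -0.055, 0.092]
ft_force: [0.3, 0.4, -0.6]
opening: 0.673
```

```bash
python3 - <<'E'
from h import *
p=eyes.read_camera("wrist"); crop(p,0,0,640,400,1.25,"w15")
to(440,190,130,.09)
q=eyes.read_camera("top"); crop(q,170,170,190,85,4,"t15")
s=eyes.read_camera("scene"); crop(s,190,60,180,180,3,"s15")
E
```

```text
tool shift [-75.2  67.7 -28. ] turn 0.002 pose [510.2 263.7 104.5] [ 3.116 -0.056  0.092] F [ 1.2 -0.1  0.8] op 64.2
```

View pics/w15.png

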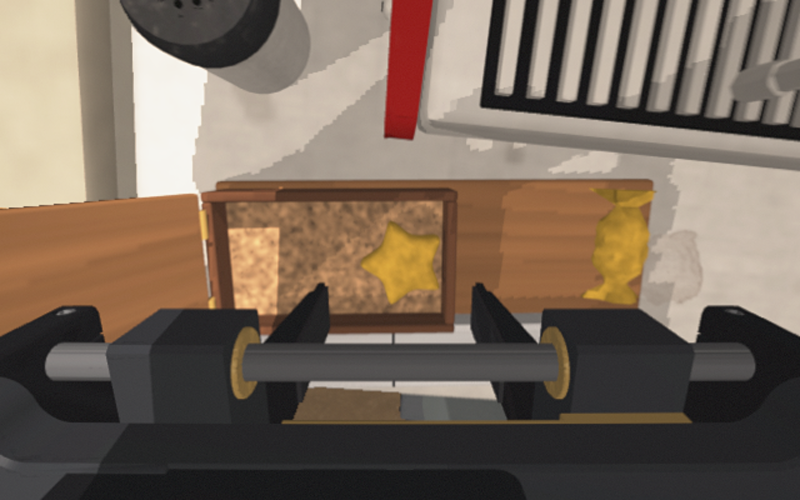

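View pics/s15.png

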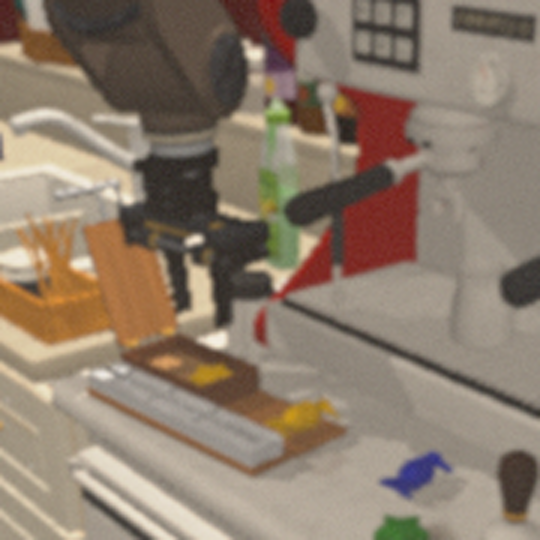

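Request:
send_rows(plan="-25 10 -10 0 75; -25 10 -10 0 75; -25 20 -10 0 75; -5 40 0 0 75; -5 40 0 0 75; -5 40 0 0 75; -5 40 0 0 75; -5 40 0 0 75")

```text
t: 17.25
eef_pos: [424.5, 10.9, 126.3]
tcp_rot: [3.114, -0.044, 0.1]
ft_force: [1.5, -0.0, 0.9]
opening: 0.788
```

```bash
python3 - <<'E'
from h import *
to(415,-100,180,.09)
E
```

```text
tool shift [-18.1 110.8 -51.6] turn 0.01 pose [424.5  10.9 126.3] [ 3.114 -0.044  0.1  ] F [ 1.5 -0.   0.9] op 74.9
```

Request:
send_rows(plan="-6 37 -17 0 75; -6 37 -17 0 75; -6 34 -17 0 75; 0 0 0 0 75; 0 0 0 0 75")

```text
t: 17.75
eef_pos: [412.0, -105.6, 176.5]
tcp_rot: [3.117, -0.037, 0.093]
ft_force: [-0.5, -0.6, -0.1]
opening: 0.788
```

```bash
python3 - <<'E'
from h import *
p=eyes.read_camera("wrist"); crop(p,0,0,640,400,1.25,"w16")
for b in regions_of("star_a_center",p): print(b["confidence"],b["bbox"])
c=star(p,(230,70,200,190),"g",12); print(c)
to(c[0][0],c[0][1],70,.09)
E
```

```text
0.46 [365.1, 7.7, 78.0, 80.0]
(array([ 472.2, -104.9]), np.float64(0.194), 1283, array([47.6, 47.9]))
tool shift [ 55.7   3.2 108.6] turn 0.005 pose [ 412.2 -104.7  176.4] [ 3.117 -0.037  0.095] F [ 0.3 -0.4 -0.6] op 75.0
```

View pics/w16.png

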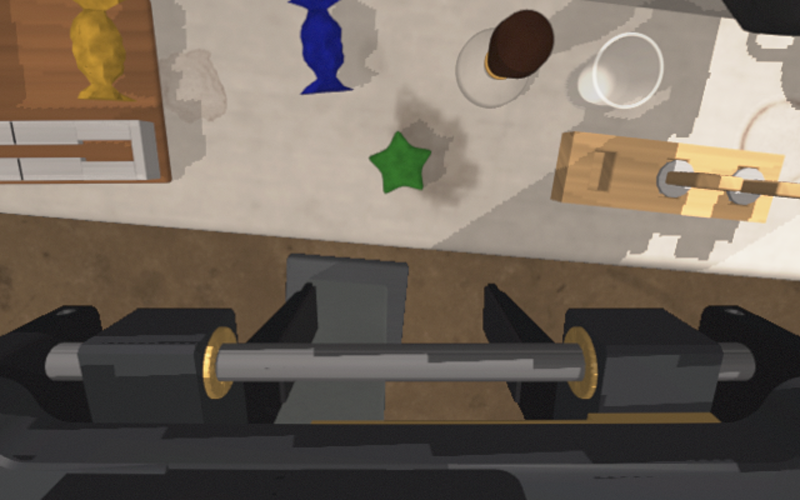

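Request:
send_rows(plan="18 1 35 0 75; 18 1 35 0 75; 18 1 35 0 75; 0 0 0 0.11 75; 0 0 0 0.1 75; 0 0 0 0 75")

```text
t: 18.45
eef_pos: [471.8, -96.5, 64.6]
tcp_rot: [3.127, -0.035, -0.111]
ft_force: [-0.3, -0.1, 0.1]
opening: 0.788
```

```bash
python3 - <<'E'
from h import *
p=eyes.read_camera("wrist"); crop(p,160,100,320,240,2.5,"w17")
c=star(p,(200,150,240,120),"g",12); print(c)
to(c[0][0],c[0][1],6,-.12)
E
```

```text
(array([ 472.4, -104.4]), np.float64(0.191), 2683, array([51.4, 48.7]))
tool shift [-0.6  6.9 59. ] turn 0.012 pose [471.7 -96.5  64.9] [ 3.127 -0.035 -0.108] F [-0.3 -0.7 -0.6] op 75.1
```

View pics/w17.png

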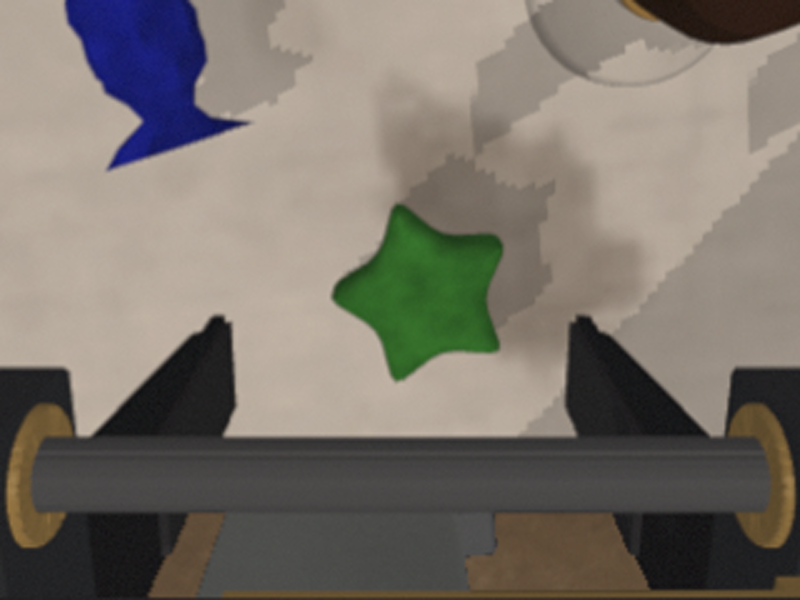

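Request:
send_rows(plan="-1 3.5 20 0.01 75; -1 3.5 20 0 75; 0 0 14 0 75; 0 0 3 0 75; 0 0 0 0 75")

```text
t: 19.0
eef_pos: [471.3, -101.4, 6.9]
tcp_rot: [3.126, -0.037, -0.099]
ft_force: [0.9, -0.0, 0.8]
opening: 0.789
```

```bash
python3 - <<'E'
from h import *
to(472.4,-104.4,6,-.12)
E
```

```text
tool shift [1.3 2.8 1. ] turn 0.021 pose [ 471.3 -101.4    6.9] [ 3.126 -0.037 -0.099] F [ 0.9 -0.   0.8] op 75.0
```

Request:
send_rows(plan="1 3 0 0.02 75; 0 0 0 0 0; 0 0 0 0 0; 0 0 0 0 0; 0 0 0 0 0; 0 0 0 0 0; 0 0 0 0 0")

```text
t: 19.7
eef_pos: [473.1, -104.6, 9.7]
tcp_rot: [3.126, -0.041, -0.118]
ft_force: [-0.2, -0.2, -0.3]
opening: 0.496
```

Request:
send_rows(plan="-5 0 -20 0 0; -10 0 -30 0 0; -10 0 -30 0 0; -10 0 -20 0 0; -5 -10 -10 -0.07 0; 0 -30 0 -0.14 0; 0 -35 0 0 0; 0 -35 0 0 0")

```text
t: 20.5
eef_pos: [423.7, 12.2, 119.8]
tcp_rot: [3.117, -0.038, 0.095]
ft_force: [-0.0, -0.0, -0.1]
opening: 0.495
```

```bash
python3 - <<'E'
from h import *
to(440,230,118,.09)
E
```

```text
tool shift [  36.8 -215.3   -2. ] turn 0.005 pose [423.7  12.2 119.8] [ 3.117 -0.038  0.095] F [-0.  -0.  -0.1] op 47.1
```

Request:
send_rows(plan="5 -31 0 0 0; 5 -31 0 0 0; 5 -31 0 0 0; 5 -31 0 0 0; 5 -31 0 0 0; 5 -31 0 0 0; 5 -29 0 0 0; 0 0 0 0 0")

```text
t: 21.3
eef_pos: [436.4, 241.8, 116.0]
tcp_rot: [3.118, -0.039, 0.098]
ft_force: [0.4, 0.1, -0.8]
opening: 0.494
```

```bash
python3 - <<'E'
from h import *
to(507,316,118,.09)
E
```

```text
tool shift [ 77.6 -66.9  -0.6] turn 0.008 pose [436.4 241.8 116. ] [ 3.118 -0.039  0.098] F [ 0.4  0.1 -0.8] op 46.9
```

```bash
python3 - <<'E'
from h import *
print(env.state()["joints"].round(2))
E
```

```text
[ 0.39  0.44  1.99 -0.05  0.68  1.91]
```

Request:
send_rows(plan="0 0 0 -0.14 0; 0 0 0 -0.14 0; 0 0 0 -0.14 0; 0 0 0 -0.14 0; 0 0 0 -0.14 0; 0 0 0 -0.14 0; 0 0 0 -0.14 0; 0 0 0 -0.14 0")

```text
t: 22.1
eef_pos: [434.3, 238.5, 115.0]
tcp_rot: [3.099, 0.01, 1.261]
ft_force: [-0.8, 0.9, 0.4]
opening: 0.491
```

Request:
send_rows(plan="0 0 0 -0.14 0; 0 0 0 -0.14 0; 0 0 0 -0.14 0; 0 0 0 0 0")

```text
t: 22.5
eef_pos: [433.5, 235.8, 114.7]
tcp_rot: [3.11, 0.028, 1.7]
ft_force: [-0.1, 0.3, 0.7]
opening: 0.493
```

```bash
python3 - <<'E'
from h import *
to(507,320,118,1.66); print(env.state()["joints"].round(2))
E
```

```text
tool shift [73.9 83.8 -2.6] turn 0.04 pose [433.5 235.8 114.7] [3.11  0.028 1.7  ] F [-0.1  0.3  0.7] op 46.8
[ 0.38  0.44  2.   -0.06  0.68  0.3 ]
```

Request:
send_rows(plan="18 21 0 0.02 0; 18 21 0 0.02 0; 18 21 0 0 0; 18 20 0 0 0; 0 0 20 0 0; 0 0 20 0 0; 0 0 0 0 0")

```text
t: 23.2
eef_pos: [513.2, 314.5, 74.3]
tcp_rot: [3.109, 0.026, 1.624]
ft_force: [0.3, -0.6, 0.1]
opening: 0.493
```

```bash
python3 - <<'E'
from h import *
to(508,320,50,1.66)
p=eyes.read_camera("wrist"); crop(p,0,0,640,400,1.25,"w18")
s=eyes.read_camera("scene"); crop(s,190,60,180,180,3,"s18")
E
```

```text
tool shift [ 6.4 -5.7 24. ] turn -0.036 pose [513.2 314.5  74.3] [3.109 0.026 1.624] F [ 0.3 -0.6  0.1] op 46.9
```

View pics/w18.png

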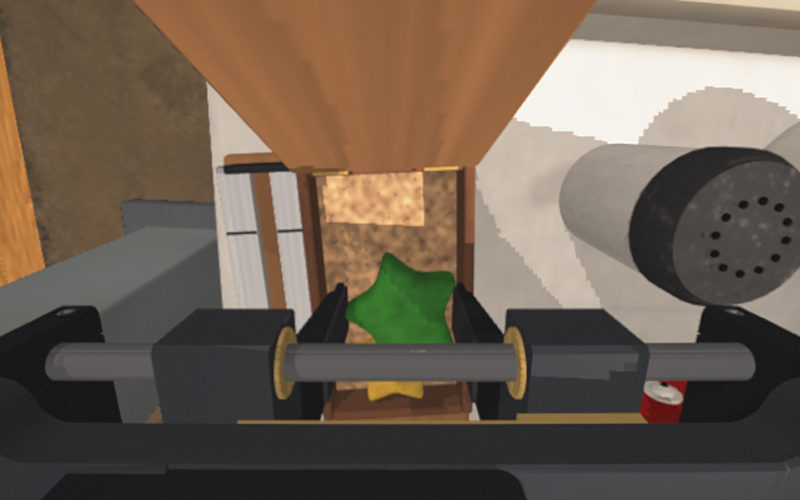

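View pics/s18.png

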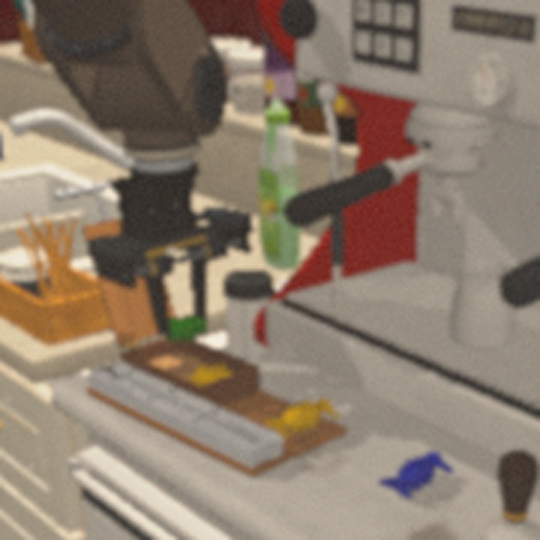

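Request:
send_rows(plan="5 -3 12 -0.02 0; 4 -3 10 -0.01 0; 0 0 4 0 0; 0 0 0 0 0")

```text
t: 23.7
eef_pos: [508.2, 323.6, 50.4]
tcp_rot: [3.104, 0.025, 1.655]
ft_force: [0.0, -0.0, -1.2]
opening: 0.493
```

```bash
python3 - <<'E'
from h import *
to(508,322,48,1.66)
p=eyes.read_camera("wrist"); crop(p,160,100,320,250,2.5,"w19")
E
```

```text
tool shift [-1.5 -0.4  2.4] turn -0.005 pose [508.2 323.6  50.4] [3.104 0.025 1.655] F [ 0.  -0.  -1.2] op 46.8
```

View pics/w19.png

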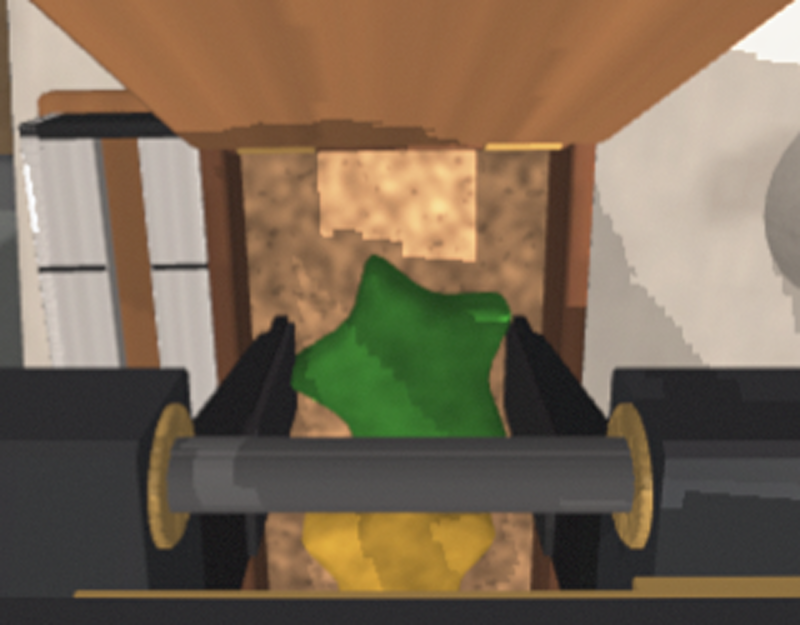

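Request:
send_rows(plan="0 0 3 0 0; 0 0 0 0 60; 0 0 0 0 60; 0 0 0 0 60; 0 0 -20 0 60; 0 0 -30 0 60; 0 0 -30 0 60; 0 0 0 0 60")

```text
t: 24.55
eef_pos: [505.5, 325.0, 130.5]
tcp_rot: [3.104, 0.024, 1.654]
ft_force: [0.5, -0.1, 0.5]
opening: 0.633
```

```bash
python3 - <<'E'
from h import *
to(440,230,150,1.66)
p=eyes.read_camera("wrist"); crop(p,0,0,640,400,1.25,"w20")
q=eyes.read_camera("top"); crop(q,130,150,200,110,4,"t20")
E
```

```text
tool shift [-89.7 -72.5 -20.1] turn -0.006 pose [505.5 325.  130.5] [3.104 0.024 1.654] F [ 0.5 -0.1  0.5] op 60.2
```

View pics/w20.png

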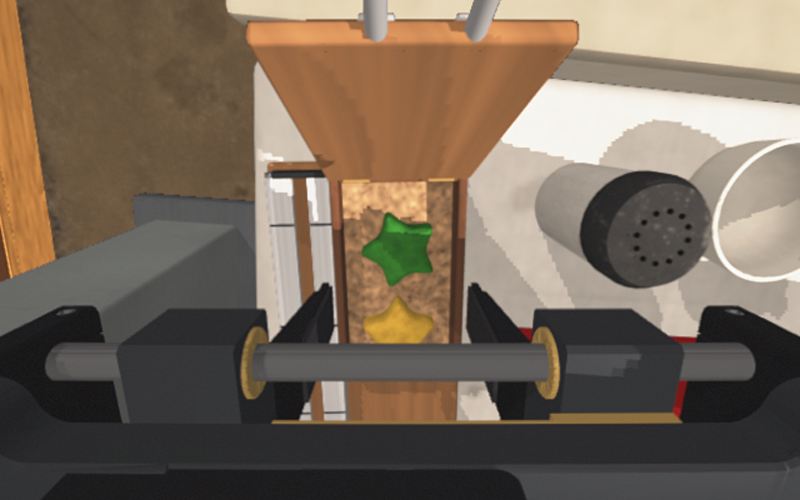

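View pics/t20.png

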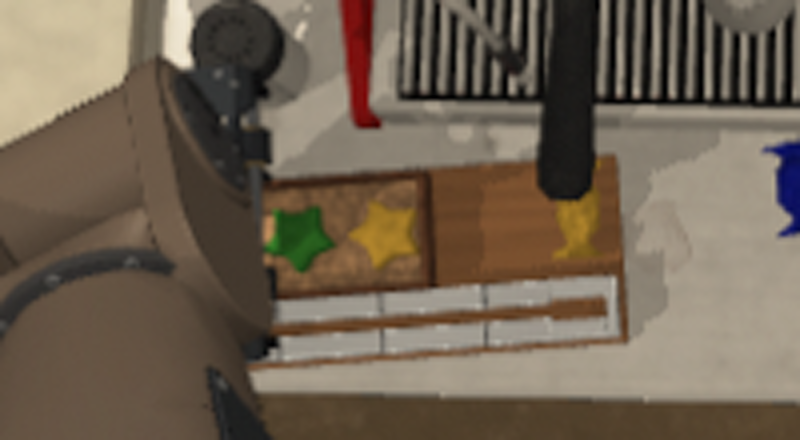

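```bash
python3 - <<'E'
from h import *
s=eyes.read_camera("scene")
for h in range(0,420,40): print(h,proj(s,[216,-586.5,214.7+h]).round(0))
print(proj(s,[216+75,-586.5,214.7+300]),proj(s,[216,-586.5-75,214.7+300]))
crop(s,150,0,260,240,3,"s21")
E
```

```text
0 [434. 322.]
40 [439. 298.]
80 [444. 272.]
120 [449. 243.]
160 [455. 212.]
200 [462. 179.]
240 [469. 142.]
280 [477. 102.]
320 [486.  58.]
360 [496.   8.]
400 [507. -46.]
[515.71806506  73.56093367] [569.89517748  92.35732212]
```

View pics/s21.png

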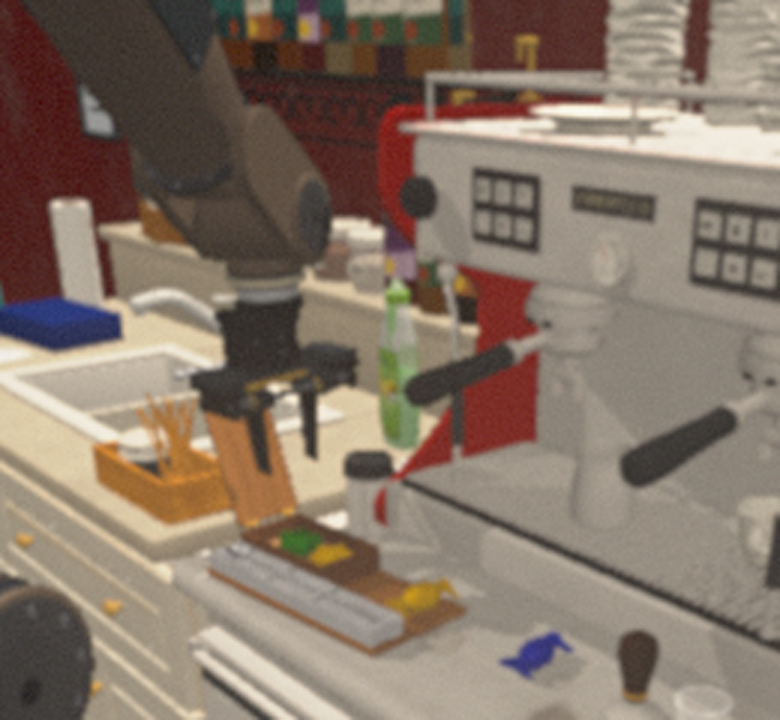

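Request:
send_rows(plan="-10 -28 -5 0 60; -20 -28 0 0 60; -30 -28 10 0 60; -40 0 20 0 60; -42 0 15 0 60; -42 0 10 0 60; -42 0 0 0 60; -42 0 0 0 60")

```text
t: 25.5
eef_pos: [437.2, 43.1, 71.7]
tcp_rot: [3.121, 0.027, 1.662]
ft_force: [1.0, -0.4, 0.3]
opening: 0.632
```

```bash
python3 - <<'E'
from h import *
to(430,-200,90,1.6)
E
```

```text
tool shift [-241.8  -29.2  -12.3] turn 0.062 pose [437.2  43.1  71.7] [3.121 0.027 1.662] F [ 1.  -0.4  0.3] op 60.1
```

Request:
send_rows(plan="-45 -6 -3 0.02 60; -45 -6 -3 0.02 60; -45 -6 -3 0.02 60; -45 -4 -3 0 60; -45 0 -3 0 60; -45 0 0 0 60; -40 0 -20 0 60; -30 0 -30 0 60")

```text
t: 26.3
eef_pos: [422.1, -310.4, 135.6]
tcp_rot: [3.136, 0.015, 1.597]
ft_force: [0.2, 0.1, 0.5]
opening: 0.631
```

```bash
python3 - <<'E'
from h import *
to(450,-410,200,1.6)
E
```

```text
tool shift [-101.2   25.6  -62.8] turn -0.003 pose [ 422.1 -310.4  135.6] [3.136 0.015 1.597] F [0.2 0.1 0.5] op 60.0
```

Request:
send_rows(plan="-25 12 -25 0 60; -25 12 -25 0 60; -25 12 -25 0 60; -15 12 -25 0 60; 0 0 0 0 40; 0 0 0 0 40")

```text
t: 26.9
eef_pos: [470.6, -405.6, 235.9]
tcp_rot: [-3.141, 0.01, 1.59]
ft_force: [0.5, 0.4, -0.1]
opening: 0.518
```

```bash
python3 - <<'E'
from h import *
to(470,-400,240,1.6)
p=eyes.read_camera("wrist"); crop(p,0,0,640,400,1.25,"w22"); crop(p,220,80,220,160,3.6,"w22z")
for b in regions_of("post1_center",p)+regions_of("block",p): print(b["confidence"],b["bbox"])
E
```

```text
tool shift [ 5.6 -0.5 -4.1] turn -0.01 pose [ 470.6 -405.6  235.9] [-3.141  0.01   1.59 ] F [ 0.5  0.4 -0.1] op 49.3
0.62 [316.4, 142.2, 27.1, 36.3]
0.57 [307.1, 14.6, 54.2, 166.8]
```

View pics/w22.png

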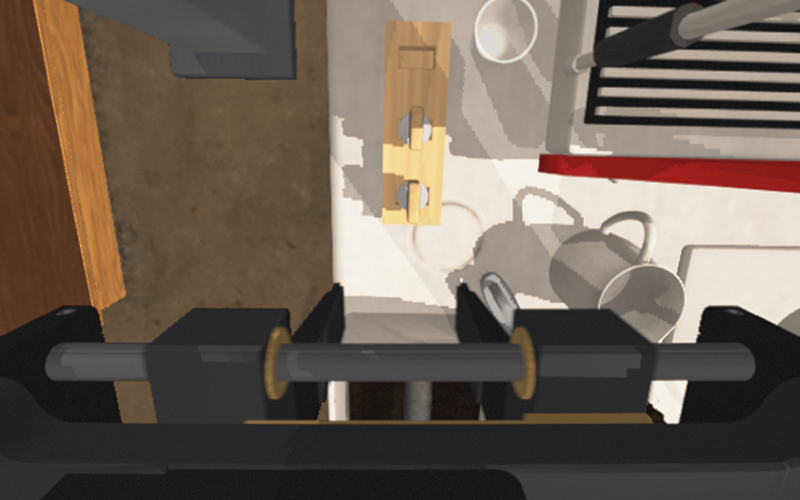

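View pics/w22z.png

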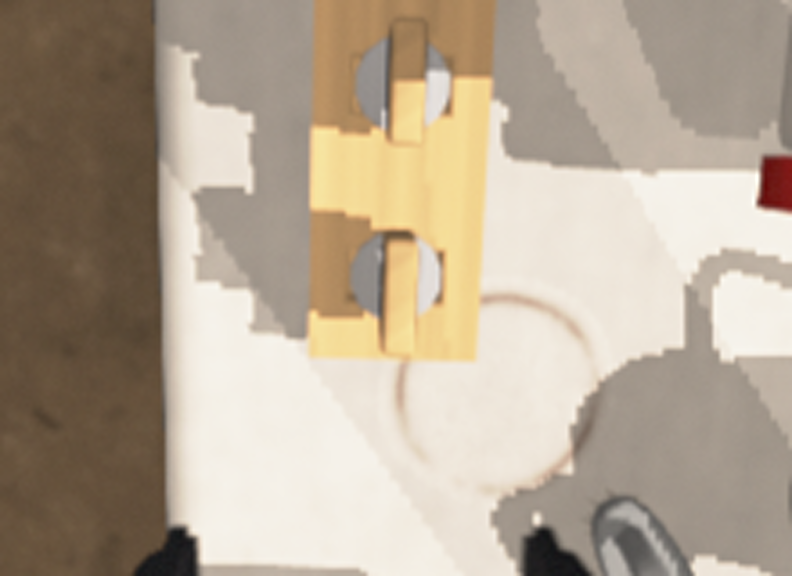

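```bash
python3 - <<'E'
from h import *
p=eyes.read_camera("wrist")
f=lambda u,v,z: bp(p,220+u/3.6,80+v/3.6,z).round(1)
print("A",f(409,82,72),f(403,86,28),"B",f(401,295,72),f(395,274,28))
print("A ends",f(410,24,72),f(407,143,72),"B ends",f(401,237,72),f(400,354,72))
print("block edges",f(494,78,24),f(476,358,24),f(310,355,24),f(312,128,24))
q=eyes.read_camera("top"); print(proj(q,[484,-347,72]),proj(q,[484,-405,72])); crop(q,385,190,90,60,8,"t22")
to(484,-347,100,1.6)
E
```

```text
A [ 482.5 -324.7   72. ] [ 482.4 -325.1   28. ] B [ 482.  -383.4   72. ] [ 481.5 -383.5   28. ]
A ends [ 482.3 -309.6   72. ] [ 482.4 -340.9   72. ] B ends [ 481.5 -366.9   72. ] [ 482.2 -400.7   72. ]
block edges [ 510.9 -322.    24. ] [ 509.4 -411.6   24. ] [ 454.1 -411.6   24. ] [ 454.1 -338.4   24. ]
[439.42110325 220.7830351 ] [459.90715374 221.1597843 ]
tool shift [ 59.3  14.4 136.1] turn -0.009 pose [ 470.7 -405.2  236.7] [3.141 0.01  1.591] F [0.5 0.6 0.1] op 40.1
```

View pics/t22.png

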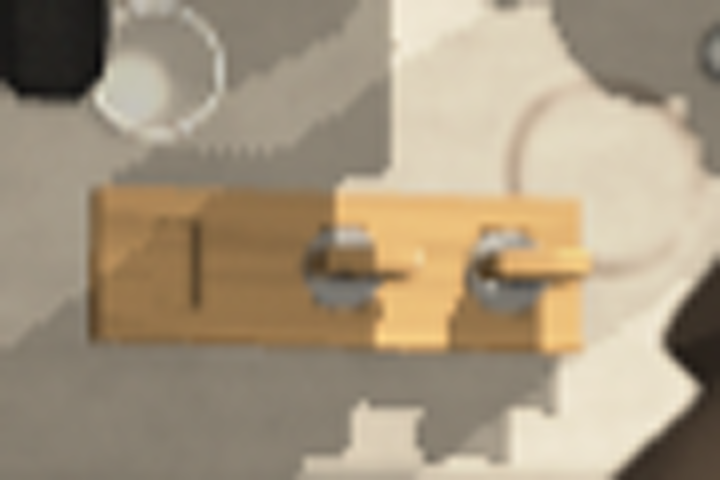

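Request:
send_rows(plan="27 4 25 0.02 40; 27 4 25 0 40; 26 4 25 0 40; 0 0 25 0 40; 0 0 15 0 40; 0 0 0 0 40")

```text
t: 27.75
eef_pos: [480.6, -321.1, 115.8]
tcp_rot: [-3.14, 0.01, 1.571]
ft_force: [-3.0, -0.9, -2.1]
opening: 0.419
```

```bash
python3 - <<'E'
from h import *
to(482.4,-325.3,37,1.571)
p=eyes.read_camera("wrist"); crop(p,200,150,240,170,3.3,"w23")
E
```

```text
tool shift [-3.4  1.9 78.9] turn -0.0 pose [ 480.6 -321.1  115.8] [-3.14   0.01   1.571] F [-3.  -0.9 -2.1] op 39.9
```

View pics/w23.png

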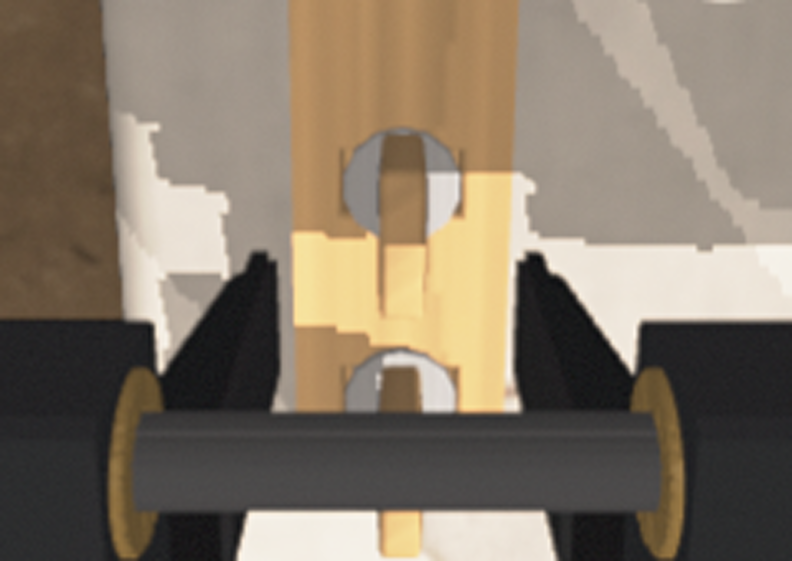

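```bash
python3 - <<'E'
from h import *
p=eyes.read_camera("wrist")
f=lambda u,v,z: bp(p,200+u/3.3,150+v/3.3,z).round(1)
print(f(401,184,28),f(403,235,72),f(403,160,72),f(405,316,72), f(401,385,28))
E
```

```text
[ 482.1 -324.6   28. ] [ 482.3 -322.6   72. ] [ 482.3 -306.1   72. ] [ 482.8 -341.1   72. ] [ 482.2 -380.3   28. ]
```

Consistent (482.3, −325). Descend.

Request:
send_rows(plan="-2 1 20 0 40; -2 1 20 0 40; 0 0 20 0 40; 0 0 15 0 40; 0 0 3 0 40; 0 0 0 0 40")

```text
t: 28.45
eef_pos: [485.8, -331.0, 44.9]
tcp_rot: [3.132, 0.019, 1.568]
ft_force: [-0.2, -0.1, -0.7]
opening: 0.421
```

```bash
python3 - <<'E'
from h import *
to(482.3,-325,37,1.571)
E
```

```text
tool shift [ 6.2 -3.6  7.7] turn -0.003 pose [ 485.8 -331.    44.9] [3.132 0.019 1.568] F [-0.2 -0.1 -0.7] op 40.0
```

Request:
send_rows(plan="3 -2 4 0 40; 3 -2 4 0 40; 0 0 0 0 40")

```text
t: 28.75
eef_pos: [482.5, -325.4, 38.8]
tcp_rot: [3.129, 0.022, 1.568]
ft_force: [0.5, -0.6, 0.3]
opening: 0.42
```

```bash
python3 - <<'E'
from h import *
to(482.3,-325,37,1.571)
E
```

```text
tool shift [ 0.4 -0.2  1.7] turn -0.003 pose [ 482.5 -325.4   38.8] [3.129 0.022 1.568] F [ 0.5 -0.6  0.3] op 40.0
```

Request:
send_rows(plan="0 0 1 0 0; 0 0 0 0 0; 0 0 0 0 0; 0 0 0 0 0; 0 0 0 0 0; 0 0 0 0 0; 0 0 0 0 0; 0 0 0 0 0")

```text
t: 29.55
eef_pos: [482.9, -325.6, 38.6]
tcp_rot: [3.128, 0.023, 1.568]
ft_force: [-0.8, -0.4, 0.4]
opening: 0.105
```

```bash
python3 - <<'E'
from h import *
to(482.3,-325,37,1.571)
E
```

```text
tool shift [ 0.6 -0.6  1.6] turn -0.003 pose [ 482.9 -325.6   38.6] [3.128 0.023 1.568] F [-0.8 -0.4  0.4] op 10.0
```

Request:
send_rows(plan="0 0 -15 0 0; 0 0 -20 0 0; 0 -10 -15 0 0; 10 -20 0 0 0; 20 -20 0 0 0; 0 0 0 0 0")

```text
t: 30.15
eef_pos: [430.2, -293.4, 88.2]
tcp_rot: [3.129, 0.022, 1.568]
ft_force: [-0.3, -0.7, -1.3]
opening: 0.109
```

```bash
python3 - <<'E'
from h import *
to(430,-250,80,1.571)
p=eyes.read_camera("wrist"); crop(p,200,150,240,170,3.3,"w24")
E
```

```text
tool shift [43.5 -0.4  7.3] turn -0.003 pose [ 430.2 -293.4   88.2] [3.129 0.022 1.568] F [-0.3 -0.7 -1.3] op 10.4
```

View pics/w24.png

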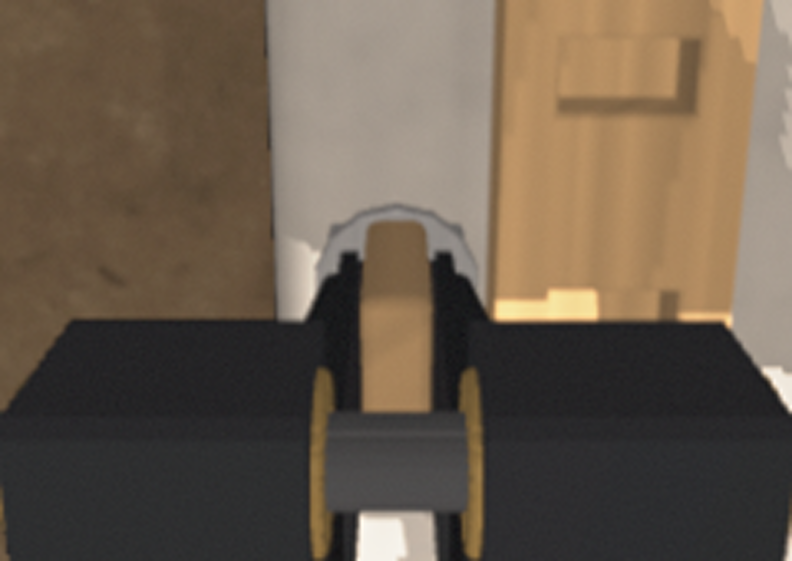

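Request:
send_rows(plan="0 0 0 -0.14 0; 0 0 0 -0.14 0; 0 0 0 -0.14 0; 0 0 0 -0.14 0; 0 0 0 -0.14 0; 0 0 0 -0.14 0; 0 0 0 -0.14 0; 0 0 0 -0.14 0")

```text
t: 31.0
eef_pos: [438.2, -300.6, 88.5]
tcp_rot: [-3.124, 0.028, 2.731]
ft_force: [-0.8, -0.6, -0.9]
opening: 0.102
```

Request:
send_rows(plan="0 0 0 -0.14 0; 0 0 0 -0.14 0; 0 0 0 -0.14 0; 0 0 0 -0.1 0; 0 0 0 0 0")

```text
t: 31.5
eef_pos: [442.3, -304.4, 88.1]
tcp_rot: [-3.109, 0.017, -3.007]
ft_force: [0.4, -0.2, -1.1]
opening: 0.103
```

```bash
python3 - <<'E'
from h import *
to(425,-50,75,3.235); print(env.state()["joints"])
E
```

```text
tool shift [-16.8 254.7   5.1] turn -6.242 pose [ 442.3 -304.4   88.1] [-3.109  0.017 -3.007] F [ 0.4 -0.2 -1.1] op 9.8
[-0.72164563  0.52632228  1.92481031 -0.01339841  0.65456272 -2.41617173]
```

Request:
send_rows(plan="-2 42 1 0.04 0; -2 42 1 0 0; -2 42 1 0 0; -2 42 1 0 0; -2 42 1 0 0; 0 40 0 0 0; 0 0 0 0 0")

```text
t: 32.2
eef_pos: [434.2, -50.6, 74.0]
tcp_rot: [-3.106, 0.025, -3.077]
ft_force: [-0.9, -1.1, -0.7]
opening: 0.104
```

```bash
python3 - <<'E'
from h import *
to(428,110,78,3.235-2*np.pi)
E
```

```text
tool shift [ -4.3 160.4  -9.5] turn -0.029 pose [434.2 -50.6  74. ] [-3.106  0.025 -3.077] F [-0.9 -1.1 -0.7] op 9.9
```

Request:
send_rows(plan="-1 40 -3 0 0; -1 40 -3 0 0; -1 40 -2 -0.02 0; -1 38 -2 -0.01 0; 0 0 0 0 0; 0 0 0 0 0")

```text
t: 32.8
eef_pos: [434.1, 111.8, 79.0]
tcp_rot: [-3.105, 0.031, -3.064]
ft_force: [-0.6, 0.0, -1.0]
opening: 0.105
```

```bash
python3 - <<'E'
from h import *
to(462,120,78,3.235-2*np.pi)
p=eyes.read_camera("wrist"); crop(p,0,0,640,400,1.25,"w25")
q=eyes.read_camera("top"); crop(q,180,180,130,75,6,"t25")
s=eyes.read_camera("scene"); crop(s,190,20,200,210,3,"s25")
E
```

```text
tool shift [-28.4   6.1   1.7] turn -0.016 pose [434.1 111.8  79. ] [-3.105  0.031 -3.064] F [-0.6  0.  -1. ] op 10.0
```

View pics/w25.png

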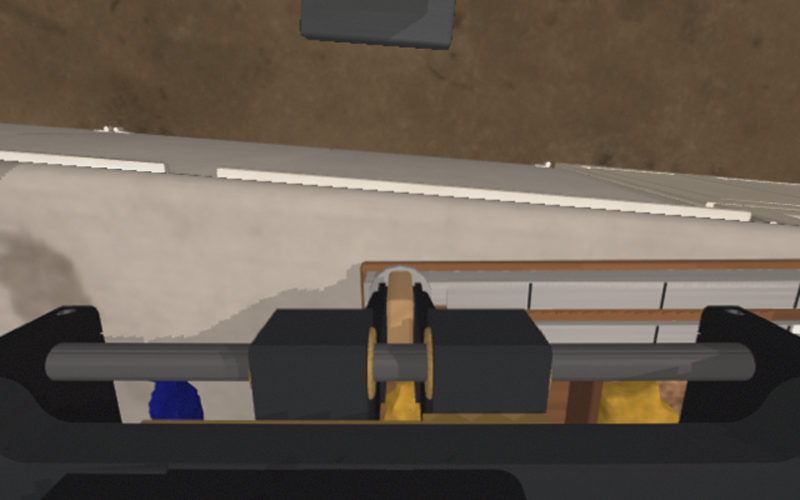

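View pics/s25.png

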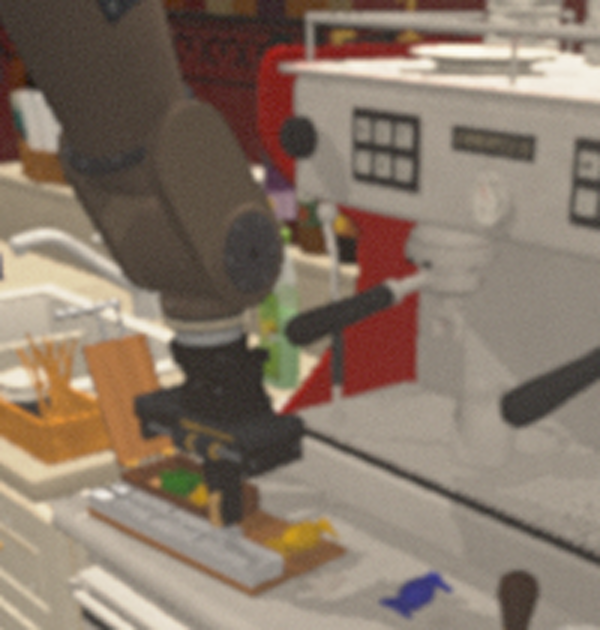

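View pics/t25.png

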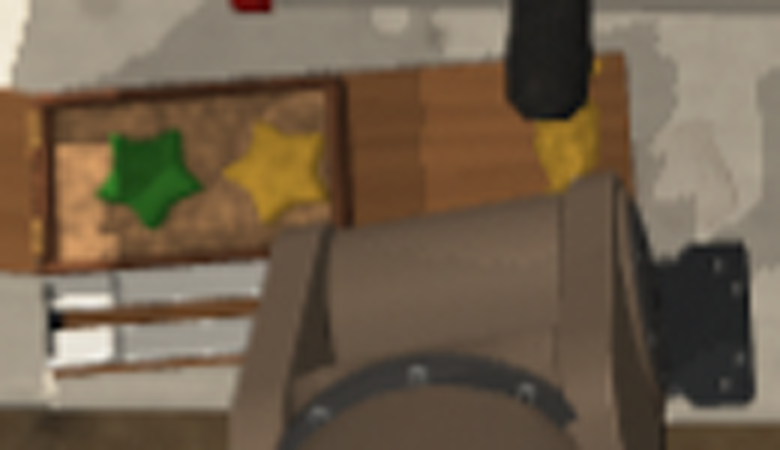

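```bash
python3 - <<'E'
from h import *
q=eyes.read_camera("top")
f=lambda u,v,z: bp(q,180+u/6,180+v/6,z).round(1)
for z in (300,340,380): print(z,f(610,172,z),f(540,195,z),f(545,118,260))
p=eyes.read_camera("wrist")
g=lambda u,v,z: bp(p,u/1.25,v/1.25,z).round(1)
print("mark1 end",g(531,285,30),g(531,303,30),"mark2",g(664,285,30),"railR",g(367,270,30),g(365,268,30),"slot front edge",g(480,309,30),g(600,310,30),"rear edge",g(600,320,30))
E
```

```text
300 [486.2  76.9 300. ] [476.9 103.2 300. ] [511.3 106.7 260. ]
340 [482.1  73.5 340. ] [473.2  98.7 340. ] [511.3 106.7 260. ]
380 [478.   70.1 380. ] [469.5  94.3 380. ] [511.3 106.7 260. ]
mark1 end [436.2 183.7  30. ] [447.2 185.5  30. ] mark2 [429.6 257.5  30. ] railR [435.3  90.3  30. ] [434.2  89.1  30. ] slot front edge [453.5 157.   30. ] [448.  225.4  30. ] rear edge [454.2 226.8  30. ]
```

```bash
python3 - <<'E'
from h import *
p=eyes.read_camera("wrist"); crop(p,250,190,140,110,5.5,"w26")
to(462,120,78,3.235-2*np.pi)
E
```

```text
tool shift [-29.    7.3   1.6] turn -0.017 pose [433.6 110.6  79. ] [-3.105  0.03  -3.065] F [ 0.4 -0.7 -0.6] op 10.1
```

View pics/w26.png

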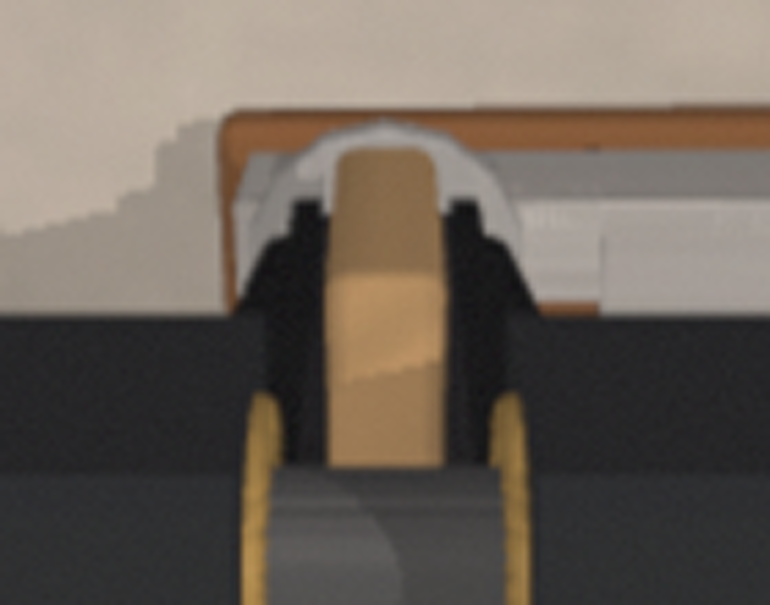

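```bash
python3 - <<'E'
from h import *
p=eyes.read_camera("wrist")
g=lambda u,v,z: bp(p,250+u/5.5,190+v/5.5,z).round(1)
print("collar top front", g(387,122,67),"left/right",g(255,230,67),g(520,230,67))
print("plate top face front-edge mid",g(386,275,116-3),"plate foot bottom",g(384,150,82))
to(462,120,78,3.235-2*np.pi)
E
```

```text
collar top front [417.9 109.5  67. ] left/right [431.5  96.1  67. ] [428.9 124.7  67. ]
plate top face front-edge mid [415.1 110.7 113. ] plate foot bottom [415.6 109.5  82. ]
tool shift [-29.    7.2   1.6] turn -0.017 pose [433.6 110.7  79. ] [-3.105  0.03  -3.065] F [ 0.6 -0.7  0.1] op 9.7
```

Request:
send_rows(plan="-15 4 0 -0.015 0; -15 4 0 0 0; 0 0 0 0 0")

```text
t: 33.45
eef_pos: [463.6, 119.7, 79.7]
tcp_rot: [-3.105, 0.029, -3.053]
ft_force: [-0.4, -1.7, -1.8]
opening: 0.107
```

```bash
python3 - <<'E'
from h import *
to(462.3,120.5,60,3.235-2*np.pi)
p=eyes.read_camera("wrist"); crop(p,200,150,240,150,3.3,"w27")
E
```

```text
tool shift [ 1.8  1.7 19.6] turn -0.005 pose [463.6 119.7  79.7] [-3.105  0.029 -3.053] F [-0.4 -1.7 -1.8] op 10.2
```

View pics/w27.png

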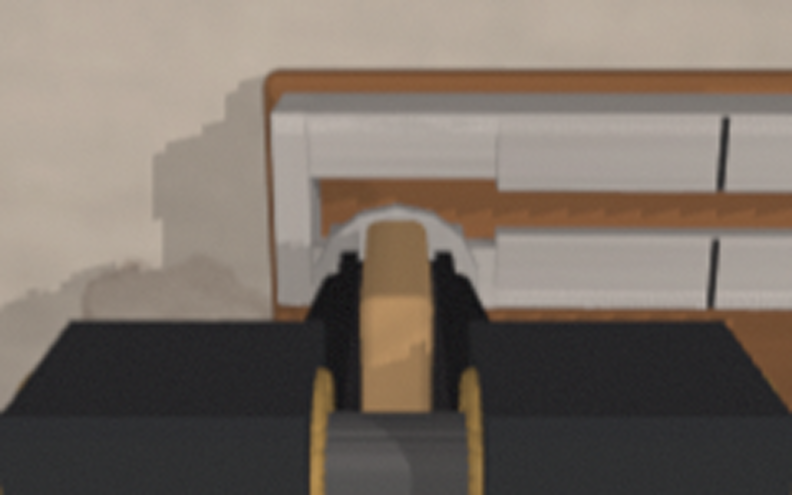

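```bash
python3 - <<'E'
from h import *
p=eyes.read_camera("wrist")
g=lambda u,v,z: bp(p,200+u/3.3,150+v/3.3,z).round(1)
print("win front L,R",g(312,179,30),g(497,179,30),"slot front",g(500,190,30),g(700,190,30),"slot rear",g(500,230,30),g(700,236,30),"mark1",g(722,190,30),g(714,238,30))
print("collar front",g(396,206,68))
E
```

```text
win front L,R [455.6  99.3  30. ] [451.7 138.5  30. ] slot front [454.  139.4  30. ] [449.8 181.4  30. ] slot rear [463.  140.4  30. ] [460.1 183.1  30. ] mark1 [449.4 185.9  30. ] [460.2 186.1  30. ]
collar front [446.7 117.9  68. ]
```

Request:
send_rows(plan="1 1 8 0 0; 1 1 7 0 0; 0 0 5 0 0; 0 0 0 0 0")

```text
t: 33.95
eef_pos: [459.0, 119.9, 58.6]
tcp_rot: [-3.105, 0.029, -3.054]
ft_force: [-0.8, 1.0, 12.6]
opening: 0.106
```

```bash
python3 - <<'E'
from h import *
to(461.5,120.5,45,3.235-2*np.pi)
p=eyes.read_camera("wrist"); crop(p,200,150,240,150,3.3,"w28")
E
```

```text
tool shift [-2.1  0.8 13.6] turn -0.006 pose [459.  119.9  58.6] [-3.105  0.029 -3.054] F [-0.8  1.  12.6] op 10.1
```

View pics/w28.png

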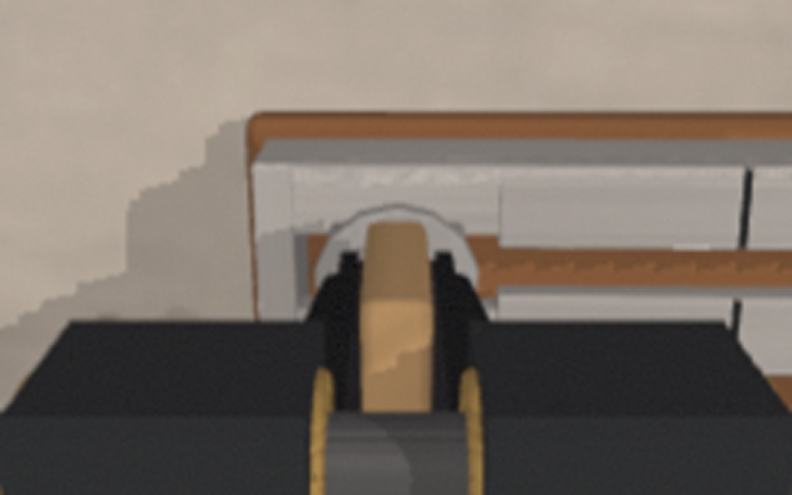

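Request:
send_rows(plan="0 0 -5 0 0; -4 0 0 0 0; 0 0 0 0 0")

```text
t: 34.3
eef_pos: [462.4, 120.4, 63.3]
tcp_rot: [-3.105, 0.028, -3.054]
ft_force: [0.3, 0.1, -0.3]
opening: 0.102
```

```bash
python3 - <<'E'
from h import *
to(461.8,120,45,3.235-2*np.pi)
p=eyes.read_camera("wrist"); crop(p,200,150,240,150,3.3,"w29")
g=lambda u,v,z: bp(p,200+u/3.3,150+v/3.3,z).round(1)
E
```

```text
tool shift [ 1.1  0.3 18.3] turn -0.006 pose [462.4 120.4  63.3] [-3.105  0.028 -3.054] F [ 0.3  0.1 -0.3] op 9.7
```

View pics/w29.png

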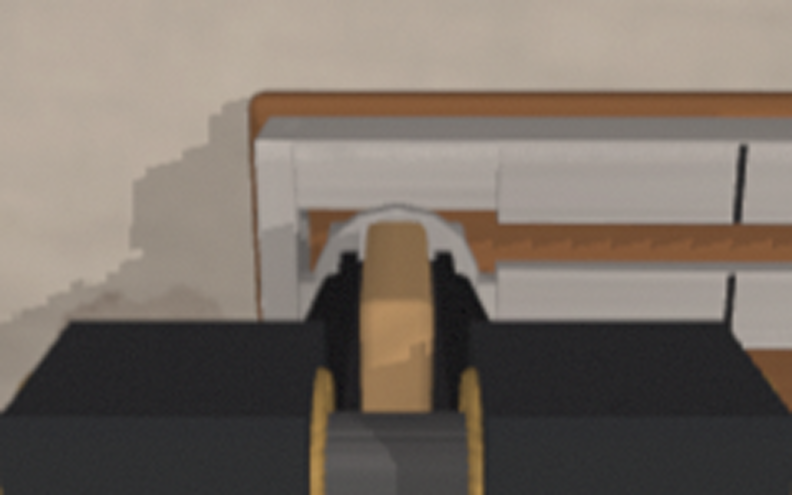

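```bash
python3 - <<'E'
from h import *
p=eyes.read_camera("wrist")
g=lambda u,v,z: bp(p,200+u/3.3,150+v/3.3,z).round(1)
print("collar front top",g(396,205.5,52.5),"window front at collar",g(300,211,30),g(497,211,30),"slot",g(500,223,30),g(500,262,30),g(735,223,30),g(735,263,30))
E
```

```text
collar front top [446.  118.9  52.5] window front at collar [456.8  99.8  30. ] [452.9 138.7  30. ] slot [455.3 139.6  30. ] [463.6 140.6  30. ] [450.7 185.6  30. ] [459.1 187.1  30. ]
```

Request:
send_rows(plan="-1.5 0 3 0 0; 0 0 2 0 0; 0 0 0 0 0")

```text
t: 34.7
eef_pos: [463.4, 120.3, 57.4]
tcp_rot: [-3.105, 0.027, -3.054]
ft_force: [0.1, -0.4, -0.1]
opening: 0.102
```

```bash
python3 - <<'E'
from h import *
to(461.8,120,45,3.235-2*np.pi)
E
```

```text
tool shift [ 1.9  0.3 12.3] turn -0.006 pose [463.4 120.3  57.4] [-3.105  0.027 -3.054] F [ 0.1 -0.4 -0.1] op 9.7
```

Request:
send_rows(plan="0 0 3 0 0; 0 0 2 0 0; 0 0 0 0 0")

```text
t: 35.0
eef_pos: [463.4, 120.0, 51.7]
tcp_rot: [-3.105, 0.026, -3.054]
ft_force: [0.1, -0.3, -1.4]
opening: 0.103
```

Request:
send_rows(plan="0 0 3 0 0; 0 0 2 0 0; 0 0 0 0 0")

```text
t: 35.3
eef_pos: [463.5, 119.9, 46.2]
tcp_rot: [-3.105, 0.026, -3.054]
ft_force: [0.4, 0.5, -0.3]
opening: 0.108
```

Request:
send_rows(plan="0 0 1.5 0 0; 0 0 0 0 0")

```text
t: 35.5
eef_pos: [463.6, 119.8, 44.6]
tcp_rot: [-3.105, 0.026, -3.054]
ft_force: [0.0, 0.4, -0.1]
opening: 0.104
```

Request:
send_rows(plan="0 0 1.5 0 0; 0 0 0 0 0")

```text
t: 35.7
eef_pos: [463.7, 119.8, 44.0]
tcp_rot: [-3.105, 0.027, -3.054]
ft_force: [-1.8, 1.2, 1.3]
opening: 0.108
```

Request:
send_rows(plan="0 0 -0.6 0 0; 0 8 -0.3 0 0; 0 8 -0.3 0 0; 0 8 -0.3 0 0; 0 0 0 0 0")

```text
t: 36.2
eef_pos: [461.6, 146.0, 44.7]
tcp_rot: [-3.105, 0.028, -3.054]
ft_force: [-0.2, -0.2, -1.2]
opening: 0.108
```

```bash
python3 - <<'E'
from h import *
to(450.5,261,44.6,3.235-2*np.pi)
p=eyes.read_camera("wrist"); crop(p,200,150,240,150,3.3,"w30")
E
```

```text
tool shift [  1.  115.4  -4.2] turn -0.006 pose [461.6 146.   44.7] [-3.105  0.028 -3.054] F [-0.2 -0.2 -1.2] op 10.3
```

View pics/w30.png

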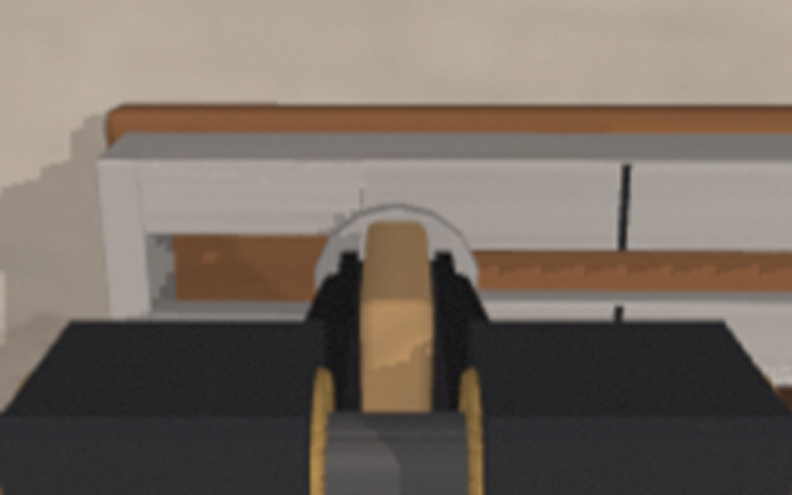

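Request:
send_rows(plan="0 11 -0.4 0 0; 0 11 -0.4 0 0; 0 11 -0.4 0 0; 0 11 -0.4 0 0; 0 11 -0.4 0 0; 0 11 -0.4 0 0; 0 11 -0.4 0 0; 0 0 0 0 0")

```text
t: 37.05
eef_pos: [453.9, 230.1, 44.5]
tcp_rot: [-3.105, 0.028, -3.053]
ft_force: [-0.0, 0.3, -0.8]
opening: 0.103
```

```bash
python3 - <<'E'
from h import *
to(450.5,261,44.6,3.235-2*np.pi)
E
```

```text
tool shift [ 0.7 31.1 -1.3] turn -0.005 pose [453.9 230.1  44.5] [-3.105  0.028 -3.053] F [-0.   0.3 -0.8] op 9.8
```

Request:
send_rows(plan="0.3 10 -0.4 0 0; 0.3 10 -0.4 0 0; 0 9 -0.4 0 0; 0 0 0 0 0")

```text
t: 37.45
eef_pos: [450.5, 261.3, 44.5]
tcp_rot: [-3.105, 0.027, -3.053]
ft_force: [-0.4, 0.1, -0.8]
opening: 0.104
```

```bash
python3 - <<'E'
from h import *
to(450.5,261,44.6,3.235-2*np.pi)
p=eyes.read_camera("wrist"); crop(p,200,150,240,150,3.3,"w31")
E
```

```text
tool shift [ 0.  -0.3 -0. ] turn -0.005 pose [450.5 261.3  44.5] [-3.105  0.027 -3.053] F [-0.4  0.1 -0.8] op 9.8
```

View pics/w31.png

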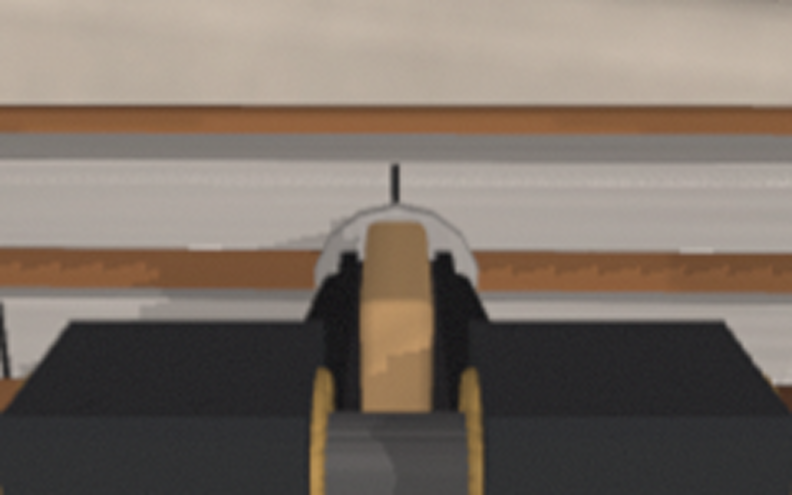

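Request:
send_rows(plan="0 0 0 0.1 0; 0 0 0 0.1 0; 0 0 0 0.1 0; 0 0 0 0.1 0; 0 0 0 0 0")

```text
t: 38.0
eef_pos: [450.3, 259.7, 44.4]
tcp_rot: [-3.118, 0.039, 2.814]
ft_force: [-0.3, -0.4, -0.7]
opening: 0.101
```

```bash
python3 - <<'E'
from h import *
to(450.5,261.3,44.6,1.661-2*np.pi)
E
```

```text
tool shift [ 0.3  1.5 -0.3] turn 7.437 pose [450.3 259.7  44.4] [-3.118  0.039  2.814] F [-0.3 -0.4 -0.7] op 9.6
```

Request:
send_rows(plan="0 0.6 0 0.12 0; 0.2 0.6 0 0.12 0; 0.2 0.5 0 0.12 0; 0.3 0.3 0 0.12 0; 0.3 0.3 0 0.12 0; 0 0 0 0 0")

```text
t: 38.6
eef_pos: [450.8, 260.9, 44.3]
tcp_rot: [3.14, 0.046, 2.209]
ft_force: [0.2, 0.7, 0.3]
opening: 0.102
```

```bash
python3 - <<'E'
from h import *
to(450.5,261.3,44.6,1.661)
E
```

```text
tool shift [ 0.4  0.  -0.4] turn 0.548 pose [450.8 260.9  44.3] [3.14  0.046 2.209] F [0.2 0.7 0.3] op 9.7
```

Request:
send_rows(plan="0.2 0 0 0.12 0; 0.3 0 0 0.12 0; 0.3 0 0 0.12 0; 0.3 0 0 0.12 0; 0.2 0 0 0.06 0; 0 0 0 0 0")

```text
t: 39.2
eef_pos: [450.2, 261.1, 44.1]
tcp_rot: [3.118, 0.039, 1.682]
ft_force: [0.7, 0.7, -0.5]
opening: 0.105
```

```bash
python3 - <<'E'
from h import *
to(450.5,261.3,44.6,1.661)
p=eyes.read_camera("wrist"); crop(p,200,150,240,150,3.3,"w32")
E
```

```text
tool shift [ 0.2  0.3 -0.5] turn 0.021 pose [450.2 261.1  44.1] [3.118 0.039 1.682] F [ 0.7  0.7 -0.5] op 10.0
```

View pics/w32.png

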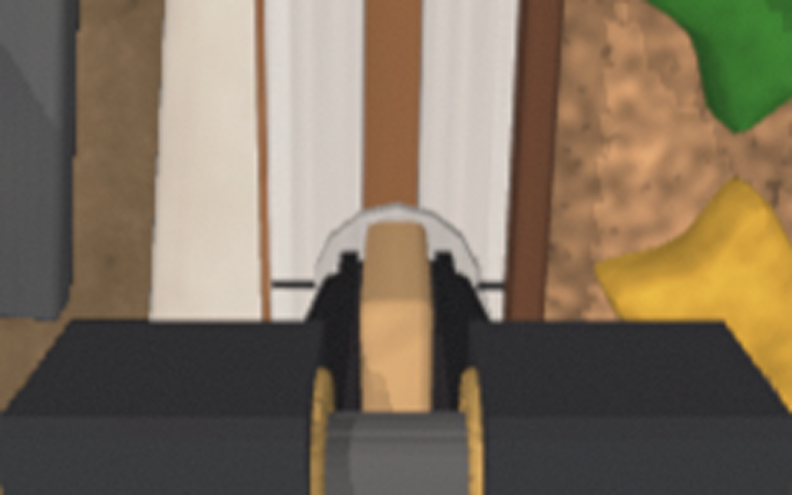

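Request:
send_rows(plan="0 0 0.5 0.02 0; 0 0 0 0 0; 0 0 0 0 36; 0 0 0 0 36; 0 0 0 0 36; 0 0 0 0 36")

```text
t: 39.85
eef_pos: [450.4, 260.9, 44.0]
tcp_rot: [3.117, 0.039, 1.674]
ft_force: [0.3, 0.4, 0.3]
opening: 0.357
```

```bash
python3 - <<'E'
from h import *
to(450.5,261.3,44.6,1.661)
p=eyes.read_camera("wrist"); crop(p,200,150,240,150,3.3,"w33")
E
```

```text
tool shift [ 0.4  0.1 -0.6] turn 0.013 pose [450.4 260.9  44. ] [3.117 0.039 1.674] F [0.3 0.4 0.3] op 33.9
```

View pics/w33.png

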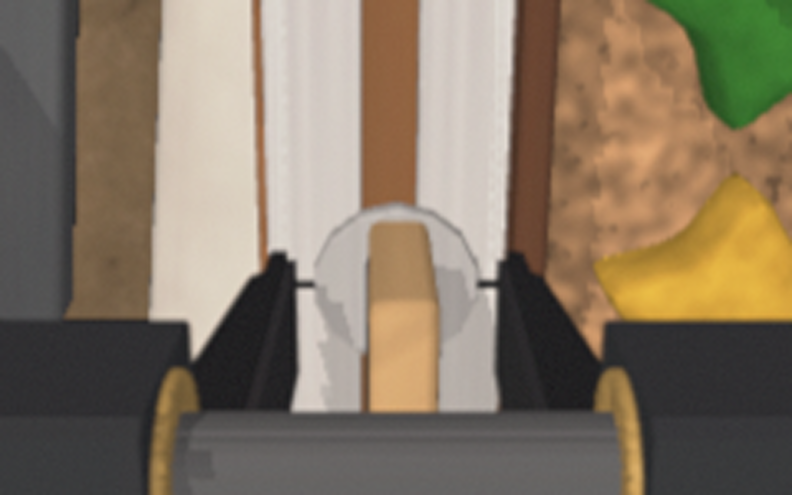

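Request:
send_rows(plan="0 0 -20 0 36; 0 0 -25 0 36; 0 0 -5 0 36; -5 -20 0 0.02 36; -15 -12 8 0.02 36; -25 0 10 0.02 36; -30 0 5 0 36; 0 0 0 0 36")

```text
t: 40.7
eef_pos: [420.5, 182.2, 72.0]
tcp_rot: [3.115, 0.037, 1.615]
ft_force: [0.4, 0.4, 0.1]
opening: 0.382
```

```bash
python3 - <<'E'
from h import *
to(425,-200,72,1.59)
p=eyes.read_camera("wrist"); crop(p,100,50,440,200,1.8,"w34")
s=eyes.read_camera("scene"); crop(s,190,100,150,130,5,"s34")
E
```

```text
tool shift [-381.7  -12.9   13.8] turn 0.025 pose [420.5 182.2  72. ] [3.115 0.037 1.615] F [0.4 0.4 0.1] op 36.4
```

View pics/w34.png

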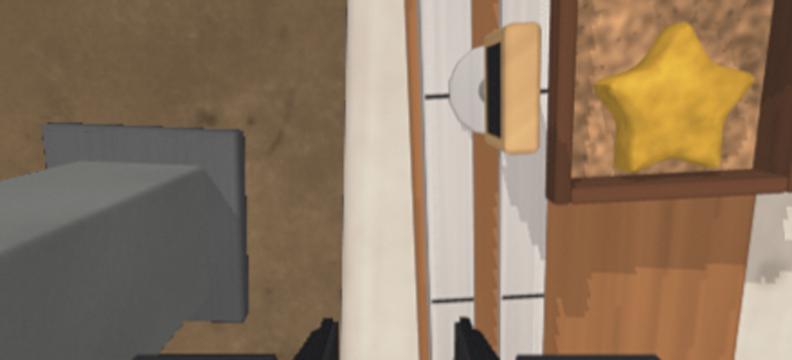

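View pics/s34.png

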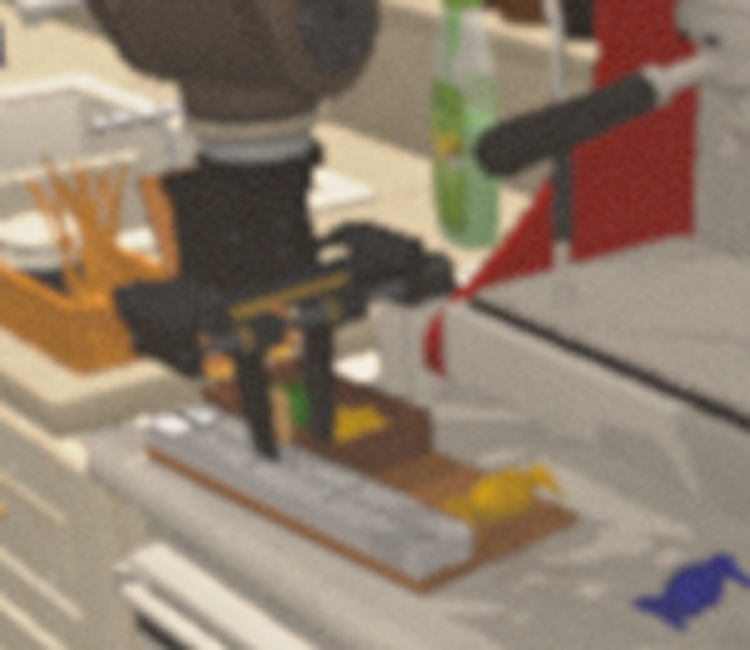

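Request:
send_rows(plan="-44 -2 1.5 0 36; -44 -2 1.5 0.02 36; -44 -2 1.5 0 36; -44 -2 1.5 0 36; -44 -2 1.5 0 36; -44 0 1.5 0 36; -44 0 1 0 36; -44 0 0 0 36")

```text
t: 41.6
eef_pos: [428.8, -171.3, 74.7]
tcp_rot: [3.106, 0.036, 1.612]
ft_force: [0.5, 0.7, 0.1]
opening: 0.378
```

```bash
python3 - <<'E'
from h import *
to(430,-300,140,1.571)
E
```

```text
tool shift [-130.9   -1.9  -60.7] turn 0.041 pose [ 428.8 -171.3   74.7] [3.106 0.036 1.612] F [0.5 0.7 0.1] op 36.0
```

Request:
send_rows(plan="-45 0 1 0.02 36; -45 0 -10 0.02 36; -40 0 -25 0 36; -30 5 -30 0 36; -25 12 -30 0 36; -20 12 -30 0 36; 0 12 -25 0 36; 0 0 0 0 36")

```text
t: 42.4
eef_pos: [472.5, -382.1, 238.3]
tcp_rot: [3.102, 0.036, 1.57]
ft_force: [-0.7, 0.4, -0.1]
opening: 0.381
```

```bash
python3 - <<'E'
from h import *
to(482,-383.5,120,1.571)
p=eyes.read_camera("wrist"); crop(p,200,80,240,160,3.3,"w35")
E
```

```text
tool shift [  2.9   4.8 118.5] turn -0.001 pose [ 472.5 -382.1  238.3] [3.102 0.036 1.57 ] F [-0.7  0.4 -0.1] op 36.2
```

View pics/w35.png

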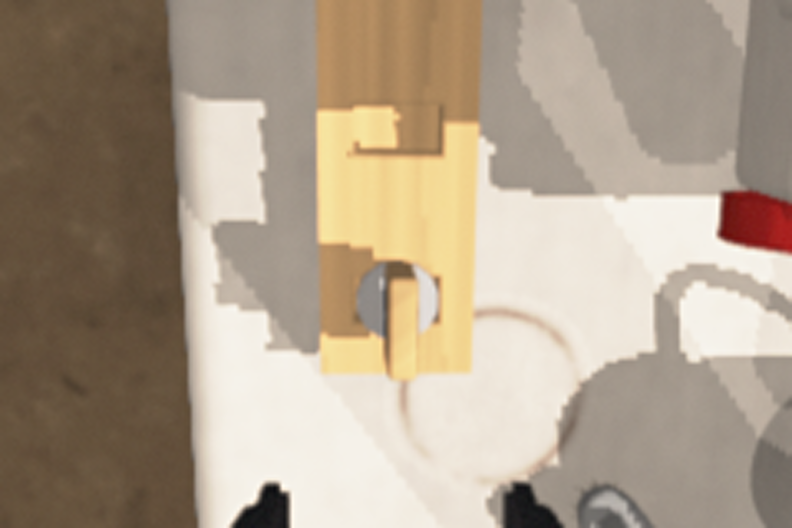

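Request:
send_rows(plan="0 0 -50 0 36; 0 0 -50 0 36; 0 0 0 0 36")

```text
t: 42.75
eef_pos: [468.2, -375.5, 333.4]
tcp_rot: [3.109, 0.029, 1.573]
ft_force: [-0.4, -0.2, -0.8]
opening: 0.378
```

Request:
send_rows(plan="0 0 50 0 36; 0 0 50 0 36; 0 0 0 0 36")

```text
t: 43.05
eef_pos: [472.0, -376.4, 229.7]
tcp_rot: [3.108, 0.03, 1.575]
ft_force: [0.0, 0.5, -0.2]
opening: 0.38
```

Request:
send_rows(plan="0 -50 0 0 36; 0 0 0 0 36; 0 50 0 0 36; 0 0 0 0 36")

```text
t: 43.45
eef_pos: [474.1, -375.1, 231.3]
tcp_rot: [3.111, 0.027, 1.576]
ft_force: [-0.9, 0.5, -0.9]
opening: 0.374
```

Request:
send_rows(plan="0 0 -50 0 36; 0 0 50 0 36; 0 0 -50 0 36; 0 0 50 0 36; 0 0 -50 0 36; 0 0 50 0 36; 0 0 0 0 36")

```text
t: 44.15
eef_pos: [473.4, -371.2, 235.1]
tcp_rot: [3.127, 0.011, 1.58]
ft_force: [-0.9, 0.4, -0.2]
opening: 0.376
```

Request:
send_rows(plan="0 -50 0 0 36; 0 50 0 0 36; 0 -50 0 0 36; 0 50 0 0 36; 0 -50 0 0 36; 0 50 0 0 36; 0 0 0 0 36")

```text
t: 44.85
eef_pos: [468.2, -367.0, 237.0]
tcp_rot: [-3.137, -0.006, 1.576]
ft_force: [-0.7, 0.9, 0.6]
opening: 0.379
```

Request:
send_rows(plan="50 0 0 0 36; -50 0 0 0 36; 50 0 0 0 36; -50 0 0 0 36; 50 0 0 0 36; -50 0 0 0 36; 0 0 0 0 36")

```text
t: 45.55
eef_pos: [468.7, -361.1, 246.3]
tcp_rot: [-3.134, -0.009, 1.587]
ft_force: [-0.4, 0.4, 0.3]
opening: 0.377
```

Request:
send_rows(plan="-10 6 25 0.01 40; -10 6 25 0.01 40; -2 2 25 0 40; 0 0 25 0 40; 0 0 15 0 40; 0 0 0 0 40")

```text
t: 46.15
eef_pos: [485.5, -384.7, 141.8]
tcp_rot: [3.139, 0.001, 1.567]
ft_force: [-0.1, 0.2, -0.1]
opening: 0.419
```

```bash
python3 - <<'E'
from h import *
to(482,-383.5,37,1.571)
p=eyes.read_camera("wrist"); crop(p,200,150,240,170,3.3,"w36")
E
```

```text
tool shift [  1.3  -3.7 104.8] turn -0.004 pose [ 485.5 -384.7  141.8] [3.139e+00 1.000e-03 1.567e+00] F [-0.1  0.2 -0.1] op 39.9
```

View pics/w36.png

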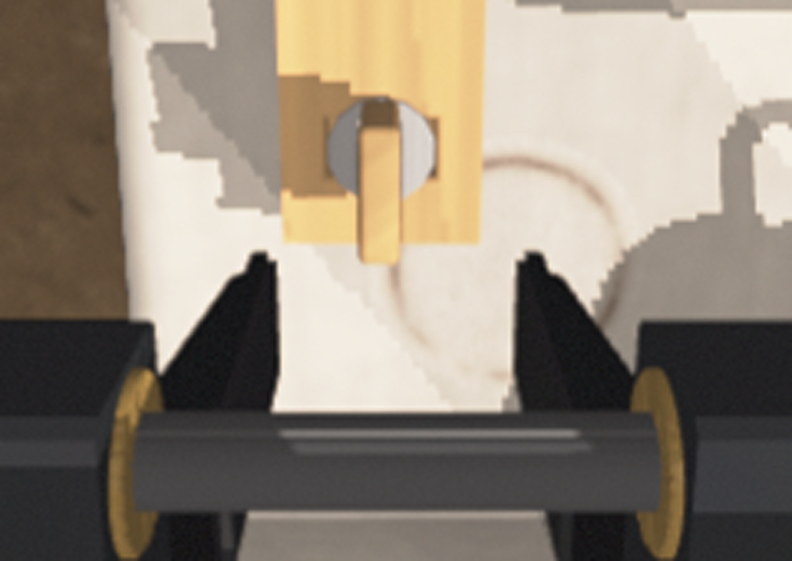

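```bash
python3 - <<'E'
from h import *
p=eyes.read_camera("wrist")
f=lambda u,v,z: bp(p,200+u/3.3,150+v/3.3,z).round(1)
print("collar",f(382,149,28),"plate top ends",f(380,130,72),f(379,263,72))
E
```

```text
collar [ 482.6 -385.2   28. ] plate top ends [ 482.6 -369.4   72. ] [ 482.1 -402.    72. ]
```

Request:
send_rows(plan="0 -1.5 20 0 40; 0 -1 20 0 40; 0 0 20 0 40; 0 0 20 0 40; 0 0 12 0 40; 0 0 4 0 40; 0 0 0 0 40")

```text
t: 46.95
eef_pos: [489.0, -389.9, 58.1]
tcp_rot: [3.124, 0.016, 1.567]
ft_force: [-0.1, 0.4, -1.0]
opening: 0.415
```

```bash
python3 - <<'E'
from h import *
to(482.4,-385.3,38,1.571)
E
```

```text
tool shift [ 4.8 -7.  19.9] turn -0.004 pose [ 489.  -389.9   58.1] [3.124 0.016 1.567] F [-0.1  0.4 -1. ] op 39.4
```

Request:
send_rows(plan="2.5 -4 0 0 40; 2.5 -4 7 0 40; 0 0 7 0 40; 0 0 5 0 40; 0 0 0 0 40")

```text
t: 47.45
eef_pos: [481.4, -385.4, 40.3]
tcp_rot: [3.121, 0.018, 1.567]
ft_force: [0.3, 1.3, 1.0]
opening: 0.42
```

```bash
python3 - <<'E'
from h import *
to(482.4,-385.3,38,1.571)
E
```

```text
tool shift [0.1 0.9 2.3] turn -0.004 pose [ 481.4 -385.4   40.3] [3.121 0.018 1.567] F [0.3 1.3 1. ] op 39.9
```

Request:
send_rows(plan="0 1 2 0 40; 0 0 0 0 0; 0 0 0 0 0; 0 0 0 0 0; 0 0 0 0 0; 0 0 0 0 0; 0 0 0 0 0; 0 0 0 0 0")

```text
t: 48.25
eef_pos: [482.8, -385.6, 38.2]
tcp_rot: [3.121, 0.018, 1.567]
ft_force: [-0.5, 0.8, -1.0]
opening: 0.102
```

```bash
python3 - <<'E'
from h import *
to(482.4,-385.3,38,1.571)
E
```

```text
tool shift [ 0.3 -0.4  0.2] turn -0.004 pose [ 482.8 -385.6   38.2] [3.121 0.018 1.567] F [-0.5  0.8 -1. ] op 9.7
```

Request:
send_rows(plan="0 0 -15 0 0; 0 0 -20 0 0; 5 -10 -15 0 0; 25 -20 0 0 0; 30 -20 0 0 0; 25 0 0 0 0; 0 0 0 0 0")

```text
t: 48.95
eef_pos: [430.5, -297.9, 93.3]
tcp_rot: [3.118, 0.022, 1.566]
ft_force: [-0.1, -0.5, -0.6]
opening: 0.108
```

Request:
send_rows(plan="0 0 0 -0.14 0; 0 0 0 -0.14 0; 0 0 0 -0.14 0; 0 0 0 -0.14 0; 0 0 0 -0.14 0; 0 0 0 -0.14 0; 0 0 0 -0.14 0; 0 0 0 -0.14 0")

```text
t: 49.75
eef_pos: [434.0, -303.7, 100.7]
tcp_rot: [-3.127, 0.041, 2.73]
ft_force: [0.5, 0.8, -1.2]
opening: 0.107
```

Request:
send_rows(plan="0 0 0 -0.14 0; 0 0 0 -0.14 0; 0 0 0 -0.14 0; 0 0 0 -0.08 0; 0 0 0 0 0")

```text
t: 50.25
eef_pos: [436.1, -308.2, 104.8]
tcp_rot: [-3.104, 0.032, -3.028]
ft_force: [-0.6, -0.8, -0.4]
opening: 0.105
```

```bash
python3 - <<'E'
from h import *
to(428,-50,76,3.235-2*np.pi); print(env.state()["joints"][5])
E
```

```text
tool shift [-20.2 258.3  19.8] turn 0.02 pose [ 436.1 -308.2  104.8] [-3.104  0.032 -3.028] F [-0.6 -0.8 -0.4] op 10.0
-2.4212935177243247
```

Request:
send_rows(plan="-2 42 5 0.02 0; -2 42 5 0 0; -3 42 5 0 0; -3 42 5 0 0; -3 42 0 0 0; -2 40 0 0 0; 0 0 0 0 0")

```text
t: 50.95
eef_pos: [433.3, -55.7, 77.8]
tcp_rot: [-3.099, 0.041, -3.074]
ft_force: [-0.1, -0.3, -1.3]
opening: 0.103
```

```bash
python3 - <<'E'
from h import *
to(434,112,78,3.235-2*np.pi)
E
```

```text
tool shift [-12.1 167.1  -6.8] turn -0.025 pose [433.3 -55.7  77.8] [-3.099  0.041 -3.074] F [-0.1 -0.3 -1.3] op 9.8
```

Request:
send_rows(plan="-3 42 -2 0 0; -3 42 -2 0 0; -3 42 -2 -0.015 0; -3 40 -2 -0.01 0; 0 0 0 0 0; 0 0 0 0 0")

```text
t: 51.55
eef_pos: [440.0, 114.2, 82.0]
tcp_rot: [-3.098, 0.049, -3.064]
ft_force: [0.2, -0.5, -0.4]
opening: 0.105
```

```bash
python3 - <<'E'
from h import *
to(462.3,120,79,3.235-2*np.pi)
E
```

```text
tool shift [-22.5   4.3   3.9] turn -0.015 pose [440.  114.2  82. ] [-3.098  0.049 -3.064] F [ 0.2 -0.5 -0.4] op 10.0
```

Request:
send_rows(plan="-11 2.5 0 -0.015 0; -11 2.5 0 0 0; 0 0 8 0 0; 0 0 0 0 0")

```text
t: 51.95
eef_pos: [465.9, 117.5, 74.8]
tcp_rot: [-3.097, 0.05, -3.055]
ft_force: [-0.6, -0.3, -0.4]
opening: 0.102
```

```bash
python3 - <<'E'
from h import *
to(462.3,120,64,3.235-2*np.pi)
p=eyes.read_camera("wrist"); crop(p,200,150,240,150,3.3,"w40")
E
```

```text
tool shift [ 3.9  3.2 10.5] turn -0.006 pose [465.9 117.5  74.8] [-3.097  0.05  -3.055] F [-0.6 -0.3 -0.4] op 9.7
```

View pics/w40.png

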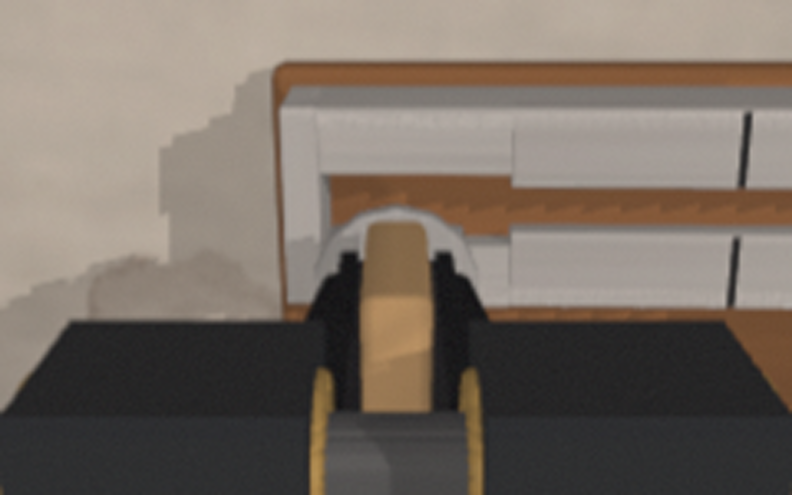

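```bash
python3 - <<'E'
from h import *
p=eyes.read_camera("wrist")
g=lambda u,v,z: bp(p,200+u/3.3,150+v/3.3,z).round(1)
print("collar front top",g(396,207,64.5),"window front",g(325,175,30),g(511,177,30),"slot",g(514,188,30),g(514,228,30),g(735,188,30),g(735,232,30), "plate",g(397,223,77),g(396,302,110))
E
```

```text
collar front top [450.4 116.1  64.5] window front [457.6 100.3  30. ] [454.2 138.8  30. ] slot [456.5 139.7  30. ] [465.4 140.8  30. ] [452.  184.9  30. ] [461.6 186.7  30. ] plate [448.5 116.6  77. ] [447.  117.8 110. ]
```

Request:
send_rows(plan="2 2 4 0 0; 1 2 5 0 0; 0 0 0 0 0")

```text
t: 52.35
eef_pos: [462.1, 120.9, 65.3]
tcp_rot: [-3.097, 0.05, -3.055]
ft_force: [-0.2, -0.1, -0.1]
opening: 0.105
```

```bash
python3 - <<'E'
from h import *
to(463.4,120.2,58,3.235-2*np.pi)
p=eyes.read_camera("wrist"); crop(p,200,150,240,150,3.3,"w41")
E
```

```text
tool shift [-0.9 -0.5  7.4] turn -0.007 pose [462.1 120.9  65.3] [-3.097  0.05  -3.055] F [-0.2 -0.1 -0.1] op 10.0
```

View pics/w41.png

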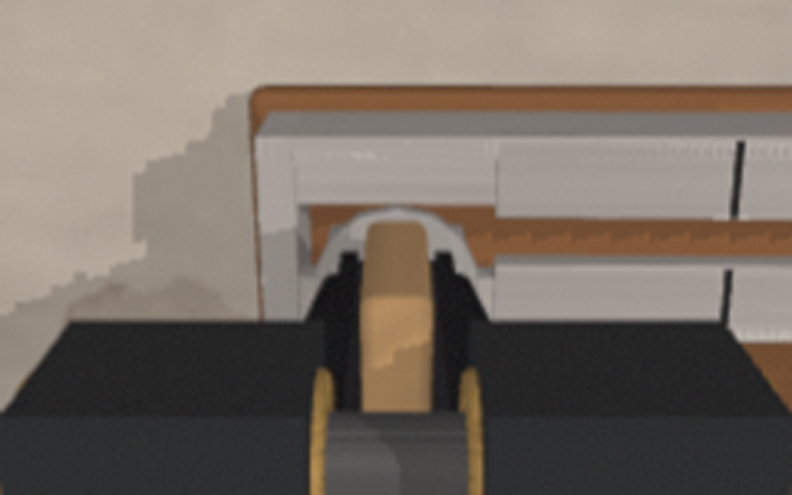

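```bash
python3 - <<'E'
from h import *
p=eyes.read_camera("wrist")
g=lambda u,v,z: bp(p,200+u/3.3,150+v/3.3,z).round(1)
print("collar front top",g(396,207,55),"window front",g(300,205,30),g(495,207,30),"slot",g(500,217,30),g(500,256,30),g(730,218,30))
E
```

```text
collar front top [446.5 119.4  55. ] window front [457.3  99.8  30. ] [453.8 138.7  30. ] slot [455.8 140.   30. ] [464.2 140.9  30. ] [451.4 185.3  30. ]
```

Request:
send_rows(plan="-0.8 0 3 0 0; 0 0 3 0 0; 0 0 2 0 0; 0 0 0 0 0")

```text
t: 52.85
eef_pos: [464.0, 120.7, 57.3]
tcp_rot: [-3.097, 0.051, -3.055]
ft_force: [-0.2, 0.9, -0.7]
opening: 0.104
```

Request:
send_rows(plan="0 0 3 0 0; 0 0 2 0 0; 0 0 0 0 0")

```text
t: 53.15
eef_pos: [464.3, 120.5, 51.9]
tcp_rot: [-3.097, 0.051, -3.055]
ft_force: [0.0, -0.3, -0.6]
opening: 0.101
```

In the window (foot bottom ~22 mm, no force). Continue.

Request:
send_rows(plan="0 0 3 0 0; 0 0 2 0 0; 0 0 0 0 0")

```text
t: 53.45
eef_pos: [464.6, 120.3, 46.5]
tcp_rot: [-3.097, 0.051, -3.055]
ft_force: [0.0, -0.1, -0.0]
opening: 0.103
```

Request:
send_rows(plan="0 0 1.5 0 0; 0 0 0 0 0")

```text
t: 53.65
eef_pos: [464.7, 120.2, 44.8]
tcp_rot: [-3.097, 0.051, -3.055]
ft_force: [-0.8, 0.7, -0.7]
opening: 0.102
```

Request:
send_rows(plan="0 0 1 0 0; 0 0 0 0 0")

```text
t: 53.85
eef_pos: [464.8, 120.2, 44.5]
tcp_rot: [-3.097, 0.052, -3.055]
ft_force: [-1.5, -0.3, 2.6]
opening: 0.107
```

Request:
send_rows(plan="0 0 -0.4 0 0; 0 9 -0.4 0 0; 0 9 -0.4 0 0; 0 9 -0.4 0 0; 0 9 -0.4 0 0; 0 9 -0.4 0 0; 0 9 -0.4 0 0; 0 0 0 0 0")

```text
t: 54.65
eef_pos: [459.3, 179.7, 44.8]
tcp_rot: [-3.097, 0.051, -3.054]
ft_force: [0.2, 0.8, -0.1]
opening: 0.104
```

```bash
python3 - <<'E'
from h import *
to(458,186.6,44.6,3.235-2*np.pi)
p=eyes.read_camera("wrist"); crop(p,200,150,240,150,3.3,"w42")
E
```

```text
tool shift [ 0.7  7.  -0.2] turn -0.006 pose [459.3 179.7  44.8] [-3.097  0.051 -3.054] F [ 0.2  0.8 -0.1] op 9.9
```

View pics/w42.png

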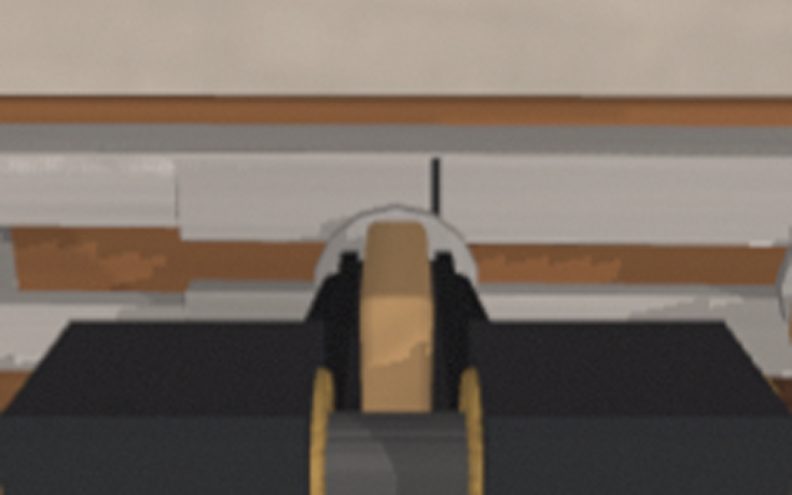

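Request:
send_rows(plan="0.2 4 -0.2 0 0; 0.2 3 -0.2 0 0; 0 0 0 0 0")

```text
t: 55.0
eef_pos: [458.4, 186.4, 44.8]
tcp_rot: [-3.097, 0.051, -3.055]
ft_force: [-0.5, 0.7, 0.2]
opening: 0.107
```

```bash
python3 - <<'E'
from h import *
to(458,186.6,44.6,3.235-2*np.pi)
p=eyes.read_camera("wrist"); crop(p,200,150,240,150,3.3,"w43")
E
```

```text
tool shift [0.4 0.2 0.2] turn -0.006 pose [458.4 186.4  44.8] [-3.097  0.051 -3.055] F [-0.5  0.7  0.2] op 10.2
```

View pics/w43.png

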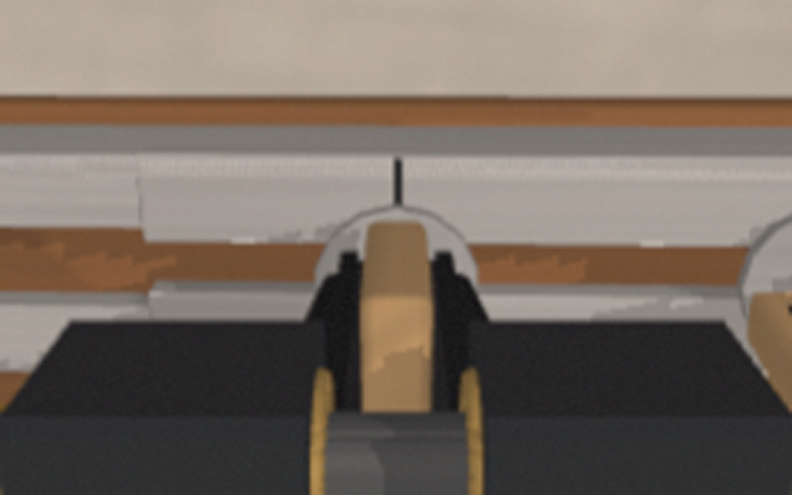

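Request:
send_rows(plan="0 0.2 0 0.1 0; 0 0.3 0 0.1 0; 0 0.4 0 0.1 0; 0 0.5 0 0.1 0; 0 0 0 0 0")

```text
t: 55.55
eef_pos: [458.6, 186.6, 44.8]
tcp_rot: [-3.121, 0.065, 2.812]
ft_force: [-1.0, -0.3, -0.4]
opening: 0.103
```

```bash
python3 - <<'E'
from h import *
to(458.4,186.5,44.8,1.661)
E
```

```text
tool shift [ 0.2 -0.2 -0. ] turn 1.151 pose [458.6 186.6  44.8] [-3.121  0.065  2.812] F [-1.  -0.3 -0.4] op 9.8
```

Request:
send_rows(plan="0.1 0.3 0 0.12 0; 0.1 0.4 0 0.12 0; 0.2 0.3 0 0.12 0; 0.2 0.3 0 0.12 0; 0.3 0.2 0 0.12 0; 0 0 0 0 0")

```text
t: 56.15
eef_pos: [458.1, 187.4, 44.7]
tcp_rot: [3.123, 0.064, 2.206]
ft_force: [-1.0, 1.1, -0.5]
opening: 0.104
```

```bash
python3 - <<'E'
from h import *
to(458.4,186.5,44.8,1.661)
E
```

```text
tool shift [-0.9 -0.3 -0.1] turn 0.545 pose [458.1 187.4  44.7] [3.123 0.064 2.206] F [-1.   1.1 -0.5] op 9.9
```

Request:
send_rows(plan="-0.3 0 0 0.12 0; -0.2 0 0 0.12 0; 0 0 0 0.12 0; 0 0 0 0.12 0; 0 0 0 0.07 0; 0 0 0 0 0")

```text
t: 56.75
eef_pos: [457.7, 185.9, 44.7]
tcp_rot: [3.095, 0.047, 1.669]
ft_force: [-0.3, 0.8, -0.8]
opening: 0.103
```

```bash
python3 - <<'E'
from h import *
to(458.4,186.5,44.8,1.661)
p=eyes.read_camera("wrist"); crop(p,200,150,240,150,3.3,"w44")
E
```

```text
tool shift [ 0.5  0.8 -0.1] turn 0.008 pose [457.7 185.9  44.7] [3.095 0.047 1.669] F [-0.3  0.8 -0.8] op 9.8
```

View pics/w44.png

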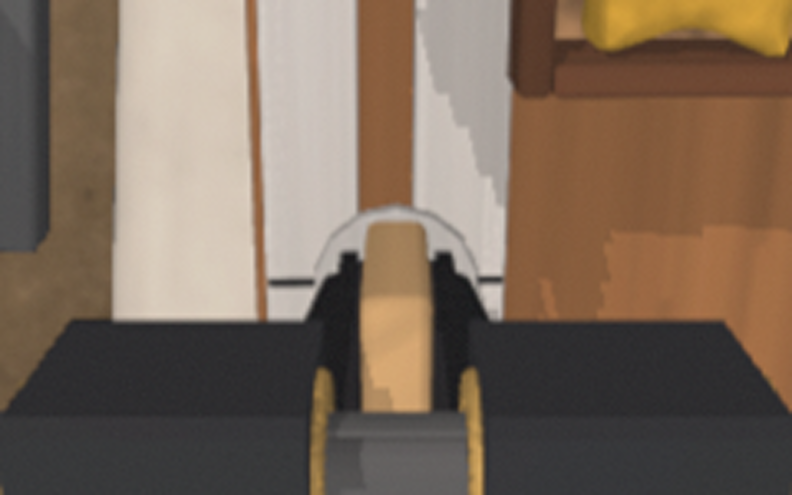

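Request:
send_rows(plan="0.7 0 0.4 0.01 0; 0 0 0 0 0; 0 0 0 0 36; 0 0 0 0 36; 0 0 0 0 36; 0 0 0 0 36")

```text
t: 57.4
eef_pos: [458.1, 186.4, 44.6]
tcp_rot: [3.094, 0.047, 1.674]
ft_force: [0.3, -0.3, 0.9]
opening: 0.36
```

```bash
python3 - <<'E'
from h import *
to(458.4,186.5,44.8,1.661)
p=eyes.read_camera("wrist"); crop(p,160,20,320,230,2.5,"w45")
E
```

```text
tool shift [ 0.1  0.3 -0.1] turn 0.013 pose [458.1 186.4  44.6] [3.094 0.047 1.674] F [ 0.3 -0.3  0.9] op 34.2
```

View pics/w45.png

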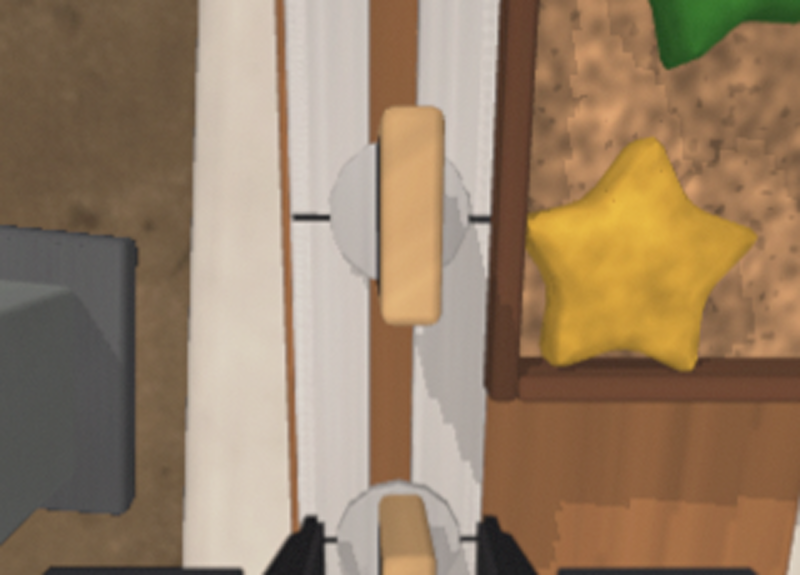

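Request:
send_rows(plan="0 0 -15 0 40; 0 0 -20 0 40; 0 0 -25 0 40; -20 -15 -10 0 40; -30 -15 0 0 40; -40 0 0 0 40; -40 0 10 0 40; 0 0 0 0 40")

```text
t: 58.25
eef_pos: [438.4, 53.5, 112.0]
tcp_rot: [3.092, 0.048, 1.68]
ft_force: [0.6, 0.1, 0.2]
opening: 0.422
```

```bash
python3 - <<'E'
from h import *
to(458.4,186.5,44.8,1.661)
p=eyes.read_camera("wrist"); crop(p,0,0,640,400,1.25,"w46")
s=eyes.read_camera("scene"); crop(s,190,60,150,180,4,"s46")
q=eyes.read_camera("top"); crop(q,130,130,190,120,4.2,"t46")
E
```

```text
tool shift [133.1  31.3  62.6] turn 0.019 pose [438.4  53.5 112. ] [3.092 0.048 1.68 ] F [0.6 0.1 0.2] op 40.1
```

View pics/w46.png

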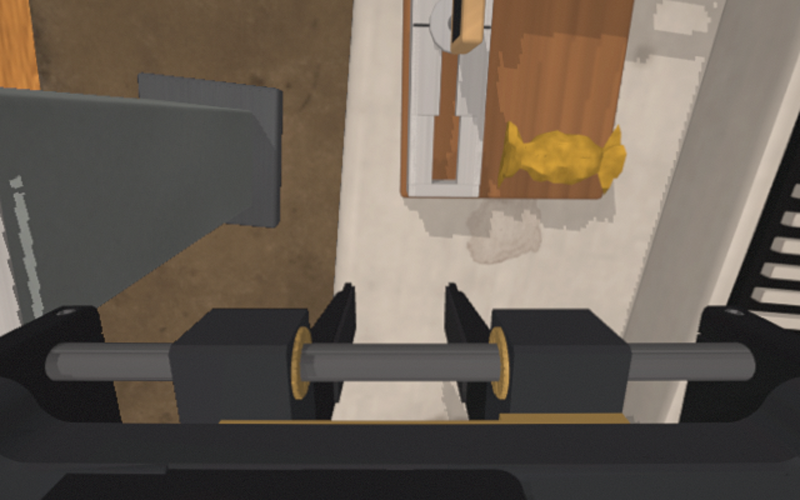

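View pics/s46.png

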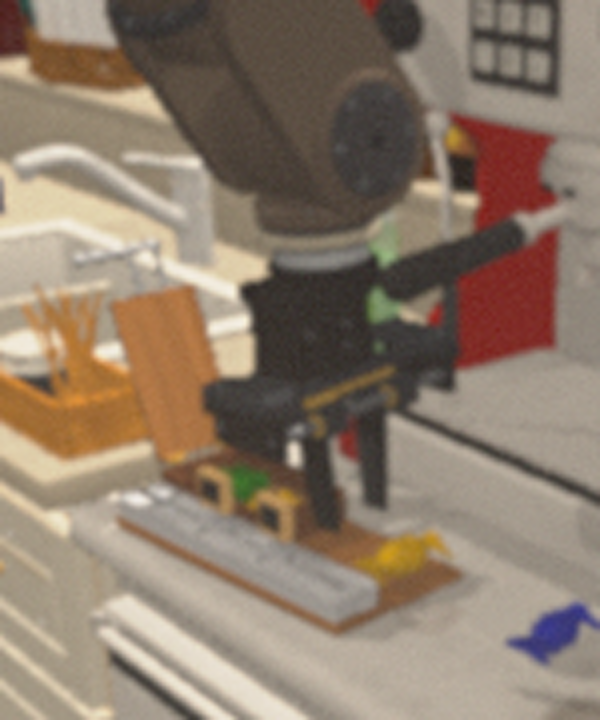

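View pics/t46.png

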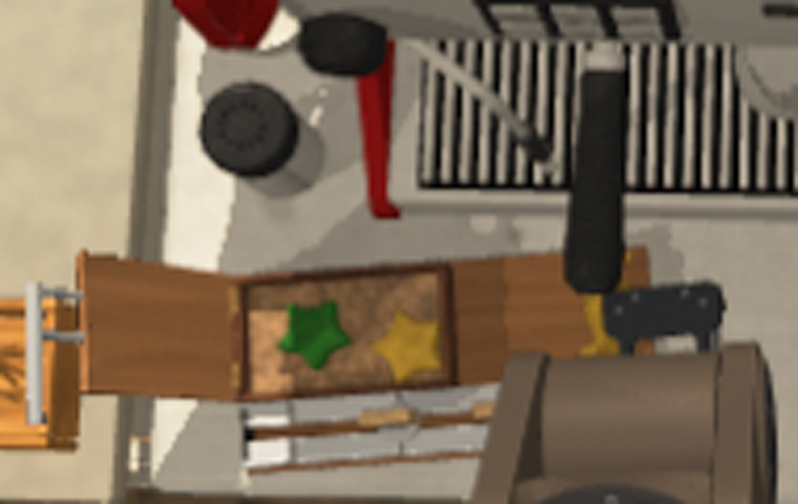

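Request:
send_rows(plan="-30 -5 0 0 40; -30 -10 -10 0 40; -20 0 -30 0 40; 0 0 -30 0 40; 0 0 0 0 40; 0 0 0 0 40")

```text
t: 59.0
eef_pos: [428.7, -17.3, 187.6]
tcp_rot: [3.093, 0.046, 1.694]
ft_force: [-0.0, 0.1, 0.0]
opening: 0.416
```

```bash
python3 - <<'E'
from h import *
to(458.4,186.5,44.8,1.661)
p=eyes.read_camera("wrist"); crop(p,200,0,300,200,2.6,"w47")
s=eyes.read_camera("scene"); crop(s,200,120,130,110,6,"s47")
q=eyes.read_camera("top"); crop(q,150,180,140,70,5.5,"t47")
for n in ["tamper","shaker"]:
  for b in boxes_of(n,q): l,t,w,h=b["bbox"]; print(n,b["confidence"],np.round(b["bbox"],1))
E
```

```text
tool shift [205.   47.9 135.9] turn 0.033 pose [428.7 -17.3 187.6] [3.093 0.046 1.694] F [-0.   0.1  0. ] op 39.5
tamper 0.56 [366.4 190.1  18.3  17.5]
shaker 0.82 [177.4 149.9  30.6  25.7]
```

View pics/w47.png

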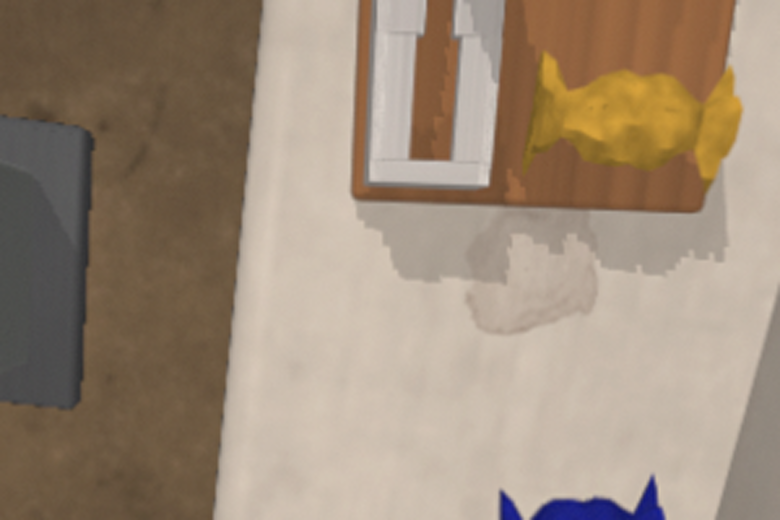

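View pics/s47.png

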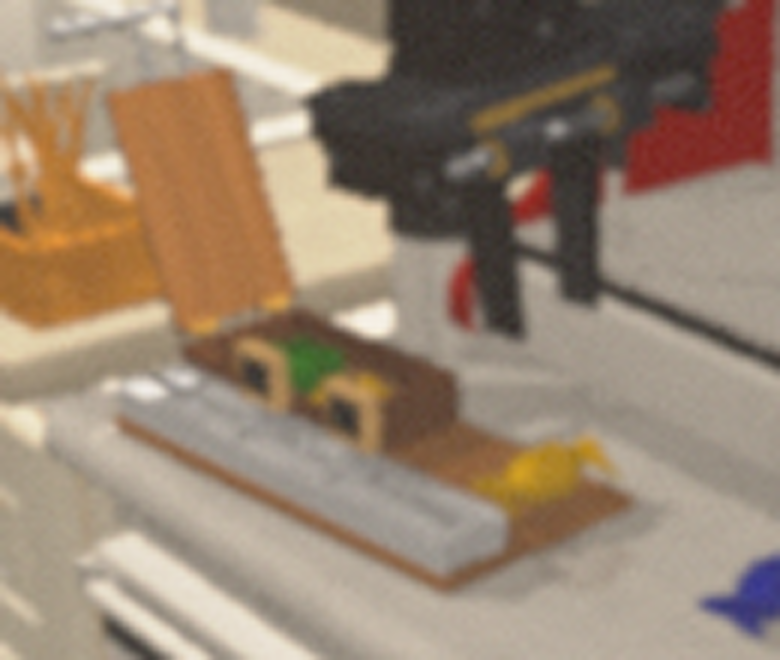

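View pics/t47.png

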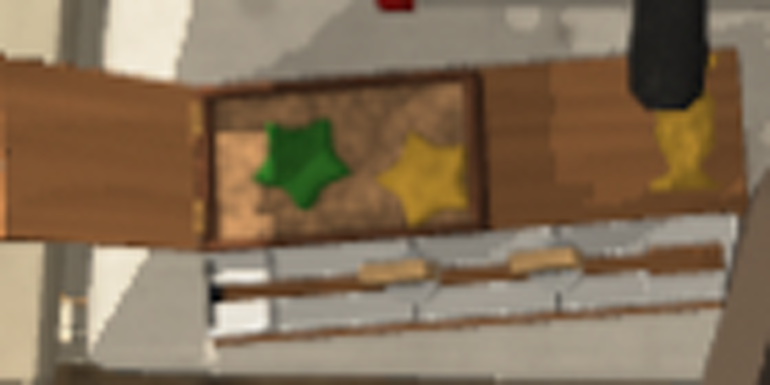

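```bash
python3 - <<'E'
from h import *
q=eyes.read_camera("top");s=eyes.read_camera("scene")
t=lambda u,v:(150+u/5.5,180+v/5.5); sc=lambda u,v:(200+u/6,120+v/6)
for n,a in dict(A=(397,271),B=(545,260)).items(): print(n,bp(q,*t(*a),78).round(1))
for n,(a,b,c) in dict(A=((360,270),(432,270),None),B=((511,263),(580,258),None)).items():
    P,Q=bp(q,*t(*a),78),bp(q,*t(*b),78); print(n,np.arctan2(-(P-Q)[0],(P-Q)[1]).round(3))
print("line2",bp(q,*t(414,245),30),bp(q,*t(412,320),30),"line1",bp(q,*t(555,232),30),bp(q,*t(558,305),30))
# predicted vertical posts in scene: collar centre & plate top, for visual compare
for m in [(449.3,260.6),(456,186)]:
    print((proj(s,[*m,30])-[200,120])*6,(proj(s,[*m,78])-[200,120])*6)
    for d in(-17,17):print("  plate end top/bot",(proj(s,[m[0]-d*.09,m[1]+d,78])-[200,120])*6,(proj(s,[m[0]-d*.09,m[1]+d,44])-[200,120])*6)
a,e1=tri(s,sc(233,68),q,t(0,0)) if 0 else (0,0)
E
```

```text
A [448.3 259.1  78. ]
B [455.3 184.6  78. ]
A 0.02
B 0.092
line2 [464.63349136 261.30592949  30.        ] [425.38408677 260.58213698  30.        ] line1 [472.94247066 187.51056389  30.        ] [434.74515288 184.48161253  30.        ]
[262.76276492 426.30036374] [256.51057711 346.40189253]
  plate end top/bot [275.93608502 355.1074966 ] [280.19016272 412.33491628]
  plate end top/bot [237.39733519 337.83637688] [242.0394809  394.35596496]
[349.11955959 467.82453915] [344.15986433 385.70036037]
  plate end top/bot [365.0517318  395.06399251] [368.35351243 453.90471624]
  plate end top/bot [323.61663193 376.49315315] [327.37077043 434.58829477]
```

```bash
python3 - <<'E'
from cell import job_done
print(job_done())
E
```

```text
the job is handed in; nothing more can be done
None
```

The job is done and handed in at about 59 s of the 210 s, with the arm clear of everything.

- **Lid:** It already stood about 11° open at the start. I raised it by the bar and measured 1.93 rad (110.5°) by triangulation just before letting go. It looked unchanged in later pictures.
- **Stars:** Both the yellow and the green star lie flat in the compartment. I let each drop about 15–20 mm into it. The twist-wrapped sweets stayed out.
- **Posts:** Only two posts were there. Both went in at the entry window, one slid to mark2 and one to mark1, and each got its quarter turn. Close wrist views before release showed both collars within about 1 mm of their lines. In the last scene and top pictures both posts stand upright.
- **Tamper and shaker:** Both were still in place in the last top picture.

Three checks were weaker or came close to trouble:
- **mark2 post:** The coarse last top view gave its plate about 1–2 mm off the line and a noisy angle (0.02 rad against 0.09). The close wrist view showed it on the line and parallel to the rail.
- **First post:** Its foot touched the rail's front lip once, at about 13 N, before I moved it over and it went in cleanly.
- **Coffee machine handle:** The gripper passed close to it while backing away at the end. The wrist force read under 1 N when that move ended.

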